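# Fit a cell in its spring holder

### The job

Take the longer of the two cells from the stand and fit it in the cell holder: with its nub end held up, push its flat end in under the hood against the spring contact, then swing the nub end down behind the contact wall and press it gently between the two sprung jaws until it is fully home and held. Do not squash the spring solid or force anything, and leave the shorter cell and everything else where it is.

Things in the scene. Friction and masses are not known exactly. Their poses are not given: they have to be found in the camera images.
- cell_mid (a point): Centre of the longer cell: grey cylinder, 26 mm diameter, 80 mm long, about 90 g, with a steel nub (9 mm diameter, 3 mm long) on its +x end; its -x end is flat. x runs along the cell. It starts in the stand with its axis level, 30 mm above the worktop; beside its middle fingers have free room down to 6 mm above the worktop.
- cell_nub (a point): Centre of the end face of the longer cell's nub, 43 mm from cell_mid along its x axis.
- cell: The longer cell; origin on its underside, 13 mm below cell_mid.
- cell_short_mid (a point): Centre of the shorter cell, which stays in the stand: same look and diameter, 50 mm long.
- stand: Grey fixed stand, base plate 90 x 125 x 5 mm, origin at the centre of its underside, z up. The two cells lie along its x axis, nubs to +x, at y = +33 and -33 mm (which is where changes), on low V saddles 16 mm either side of the middle.
- holder: White fixed cell holder, base plate 156 x 56 x 6 mm, origin at the centre of its underside, z up; x runs along the bay from the spring end (-x, away from the robot) to the clip end (+x, nearer the robot). The bay stands over the base on two posts. Its height setting is not measured: all the bay (saddles, hood, spring, jaws, wall) stands up to 5 mm higher or lower than stated.
- bay_mid (a point): Point fixed to the base, 36 mm above its origin: the middle of the longer cell when it is home (level, axis along the holder's x, nub to +x), if the bay stood at its middle height; so feel for the true height. Between x = -29 and 24 mm there is only a 16 mm wide spine under the cell, 19 mm below its axis, so fingers have room on both sides.
- hood_lip (a point): Inner lower edge of the hood at the spring end, at (-35, 0, 55) mm of holder (middle height). The hood goes 14 mm back from here to -x, 5 mm thick. Under it a V saddle (x = -51 to -29 mm) carries the flat end between cheeks 29.6 mm apart (x = -49 to -31). So the cell must go in flat end first, nub end raised by about 0.35 rad.
- clip_mid (a point): Middle of the two steel jaws on the home axis, at (32, 0, 36) mm of holder (middle height); jaws 14 mm long, tops 9 mm above this point, over a rigid V saddle. Here or a little towards the middle the cell's top, 13 mm above its axis, is pressed.
- wall_face (a point): Point of the contact wall, on the home axis, that the nub touches when home, at (43, 0, 36) mm of holder (middle height). The wall's top is 12.5 mm above it, just under the top of the home cell. Released before the nub is well below the wall's top, the cell springs out over it.
- spring (a joint): Travel of the spring contact (18 mm brass disc) in m, grows as it is pushed to the holder's -x. Free, its face is at x = -35 mm of holder, up to 2 mm either way (not measured). 3 N at first, 1 N more per mm, solid at 0.014. Home: 0.003 to 0.007. Pushed in to about 0.010 (13 N) it leaves the nub room to swing down behind the wall.
- jaw_left (a joint): Opening in m of the sprung jaw on the holder's +y side: 0 at rest, 0.002 while the cell passes its lip, about 0.001 when the cell is home under it. The lips, 6 mm above the home axis, meet the cell some 14 mm before it is home; pressing through takes about 10 to 16 N, then the cell stops on its rigid saddle. A push of 18 to 25 N seats it; over 28 N is too much.
- jaw_right (a joint): The same for the jaw on the holder's -y side.
- slide_box: Small white lidded box, 30 x 67 x 26 mm, in front of the work; stays where it is. Origin at the centre of its underside.
- pot_small: Small white pot with a lid, 35 mm diameter, 50 mm high, in front of the work; stays where it is. Origin at the centre of its underside.
There are look-alikes about, which are no part of the job. Leave any brown or pink look-alike of the cell alone.

How it is judged:
By the outcome, as a careful person would: the job done as asked, in the order asked, and still so for the second after the job is handed in, with the robot touching nothing.
It also fails if it takes over 72 s, if anything falls off the work surface, if the arm or the gripper's body presses on something with over 40 N, if the wrist force passes 120 N, or if a joint passes its speed limit or range.

### The arm

A 6-joint arm with a two-finger parallel gripper is mounted at the origin on a cart in front of the work surface, level with it; the furniture and walls round the work are solid. World frame = base frame: x ahead of the robot, y to its left, z up, the work surface at z = 0. Lengths are in m, angles in degrees, forces in N, time in s.
With the tool pointing down it reaches from about 0.275 to 0.75 m from the base axis. Payload 10.2 kg.
Tool frame: the origin (TCP) lies at the very end of the fingers, on their centre line; the grasp point (between the pads) lies 19 mm behind it; z points along the fingers, y is the line along which they close (so a half turn about z gives the same grasp; the last joint's range is limited). The gripper opens to 85 mm and grips with 20 to 120 N. Pads are 22 mm wide; open, the fingers measure 114 mm over their backs; the gripper's body (76 mm by 85 mm) begins 54 mm behind the grasp point. The pads swing forward as they close: fully open they stand 13 mm farther back than shut.
Start: joints at [55.726, 17.928, 85.812, -0, 76.261, -12.8], TCP at [0.192, 0.489, 0.231] pointing down, gripper open.
Joint ranges: [-168.41, 168.41], [-55.51, 124.54], [10.69, 146.95], [-70.63, 250.63], [1, 178], [-165.06, 165.06]. Speed limits (degrees/s): [136.94, 136.94, 172.46, 180, 180, 180].

### API

Orientations are given as [roll, pitch, yaw] about the fixed x, y, z axes, in that order (R = Rz(yaw) Ry(pitch) Rx(roll)).
In Python, from workcell import r, cams gives the robot as it stands. The module is installed in compiled form; this text tells all that it offers.
- The arm moves only by the tool arm_command, never from a script. Its argument "series" is text: rows parted by semicolons, each of 7 numbers parted by spaces: the opening, from 0 (shut) to 1 (fully open), then the shift along the tool's x, y, z normalised to -1 to 1, where 1 is 0.5 m, then the turn, a rotation vector about the tool's x, y, z normalised to -1 to 1, where 1 is 1.5 rad. In form: hand x y z ax ay az; .... A call has exactly 8 rows; each row is the pose to reach, as a shift and turn from the pose commanded when the call began, along the tool's axes at that moment; what a row does not reach only later rows make up. A row lasts 1/10 s, in which the tool goes at most 50 mm and 8.59 degrees, less where a joint would pass 70% of its speed; a pose out of reach is approached as far as the arm can. A call with a number of a shift or a turn outside -1 to 1 is refused whole. A call with a gripper value outside its range is refused whole. The fingers move at their own pace and stop on an object; "grip_force" is the grip in N (left out, the last holds). Time passes only in rows, so rows that repeat a pose let the fingers close, or fill a call up. It gives the time, the measured TCP pose, the force, the opening and the grip force at its end, in the units of the state.
- r.get_state(): the state, without advancing time (a new reading comes with each control period).
- cams.snapshot(name): name is "scene" or "top"; returns the picture (384x512x3 uint8, blue, green, red); there is no depth.
- cams.camera_params(name): a dict with "K" (3x3 intrinsics, pixels), "k1" (the pictures are not rectified: a ray, as slopes to the right and down, at radius r is drawn at 1 + k1 r^2 times it, then the intrinsics apply), "R" (3x3) and "t" (3): a world point X has camera coordinates R X + t. Camera axes: x right, y down, z forward; pixel columns grow to the right and rows downward; lengths in m; the calibration is good to about 2 mm. A picture is of the moment at which its call begins. camera_params takes no time and is no camera call.
- r.job_done(): hands the job in; it is judged then, once.
The state is a dict: "clock": time; "qpos": joint angles; "dq": joint speeds; "effort": joint torques, N m; "position": TCP position; "tcp_rot": TCP orientation; "force": force on the tool from outside, world axes, zero at the start; "wrist_torque": the same for the moment, N m; "finger_gap": finger opening in m; "grasp_force": force on a finger pad.
Only numpy, scipy, OpenCV 4.12 (cv2) and the standard library are available. Lean on these libraries where they do the work, as an engineer would, in place of code of your own. Each camera call takes 0.05 s, during which the arm holds its last target. There are 200 camera calls.

## Working session

There is one attempt and no reset: what is moved stays moved. The work goes in short steps, Python scripts to look and compute and a tool call to move; the robot and the scene stay as the last step left them, time stands still between calls to the robot, and variables do not carry over. Pictures are saved under pics/ and viewed, at most 10 in all, crops included, and the job is handed in when it is done.

Besides the shell and the picture viewer there is one more tool, called after "Call:" as name(argument=value, ...), one argument or row to a line, values as JSON. arm_command: Moves the arm, as the interface text tells. Its arguments: {"type":"object","properties":{"series":{"type":"string"},"grip_force":{"type":"number"}},"required":["series"]}

```bash
mkdir -p pics; cat > h.py <<'E'
import numpy as np, cv2
from workcell import r, cams
from scipy.spatial.transform import Rotation as Ro
def ray(name,u,v):
    p=cams.camera_params(name);K=np.array(p["K"]);R=np.array(p["R"]);t=np.array(p["t"])
    q=cv2.undistortPoints(np.array([[[u,v]]],float),K,np.array([p["k1"],0,0,0,0.]))[0,0] if 0 else None
    d=np.linalg.inv(K)@[u,v,1]; d=d[:2]; s=d.copy()
    for _ in range(50): s=d/(1+p["k1"]*(s@s))
    return -R.T@t, R.T@np.array([s[0],s[1],1])
def at(name,u,v,z):
    c,d=ray(name,u,v); return c+d*(z-c[2])/d[2]
def proj(name,X):
    p=cams.camera_params(name); c=np.array(p["R"])@np.array(X,float)+np.array(p["t"]); s=c[:2]/c[2]
    s=s*(1+p["k1"]*(s@s)); return (np.array(p["K"])@[s[0],s[1],1])[:2]
E
python3 - <<'E'
from h import *
for n in ("scene","top"):
    cv2.imwrite(f"pics/{n}0.png",cams.snapshot(n)); c,d=ray(n,256,192); print(n,c,d,cams.camera_params(n)["k1"],cams.camera_params(n)["K"][0])
print(r.get_state())
E
```

```text
scene [-0.27592934  0.05738915  0.72380919] [ 0.68986356 -0.32761827 -0.64561882] -0.09059100262742732 [447.11836832   0.         258.32266055]
top [ 0.36099794 -0.33098721  1.26503389] [ 0.10179729  0.00580334 -0.99481962] 0.022418044777031056 [424.39340674   0.         254.33928988]
{'clock': 0.1, 'qpos': array([ 5.57251086e+01,  1.79559695e+01,  8.58480756e+01, -7.61020002e-04,
        7.62601092e+01, -1.28002248e+01]), 'dq': array([ 0.04053171, -0.125497  , -0.14557119,  0.09916045, -0.02946813,
       -0.03427963]), 'effort': array([ 5.20868227e-03, -4.12893355e+01, -2.60142052e+01, -3.91095045e-05,
        2.95239377e-03,  1.37261242e-07]), 'position': array([0.19208926, 0.48836352, 0.23080509]), 'tcp_rot': array([-1.79937276e+02, -1.34928379e-02,  1.58525507e+02]), 'force': array([0.58220392, 0.40255543, 0.19982943]), 'wrist_torque': array([-0.01175747, -0.02676352, -0.01991315]), 'grasp_force': 0.0, 'finger_gap': 0.08574919192640595}
```

View pics/scene0.png

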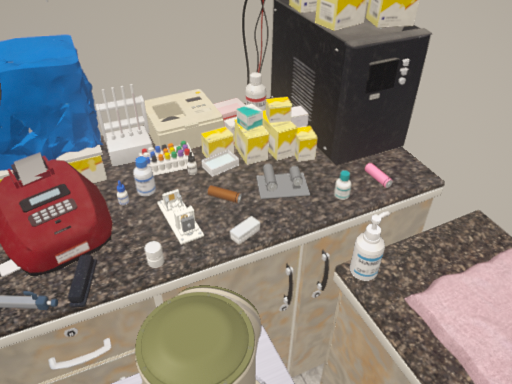

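View pics/top0.png

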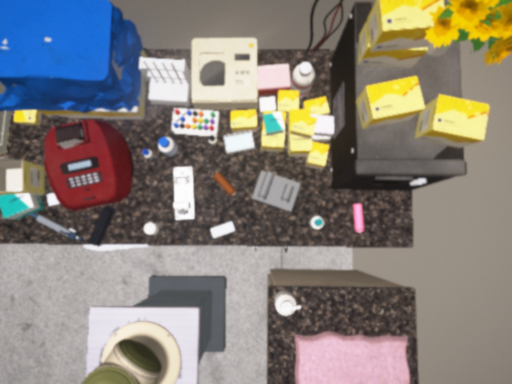

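The scene picture shows the stand at about (283,182) and the holder at (180,216). The top picture shows them at (277,190) and (183,193). The brown cell at scene (224,193) and the pink one at (378,175) are look-alikes. The grey pair on the stand, at scene (269,177) and (295,177), are the candidates, so I'll enlarge those.

```bash
python3 - <<'E'
from h import *
s=cv2.imread("pics/scene0.png");t=cv2.imread("pics/top0.png")
up=lambda a:cv2.resize(a,(400,300),interpolation=cv2.INTER_CUBIC)
f=lambda im,x,y,w:up(im[y:y+w*3//4,x:x+w])
m=np.vstack([np.hstack([f(s,245,155,80),f(t,240,160,80)]),np.hstack([f(s,144,180,80),f(t,144,163,80)])])
cv2.imwrite("pics/m.png",m)
E
```

```text
(no output)
```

View pics/m.png

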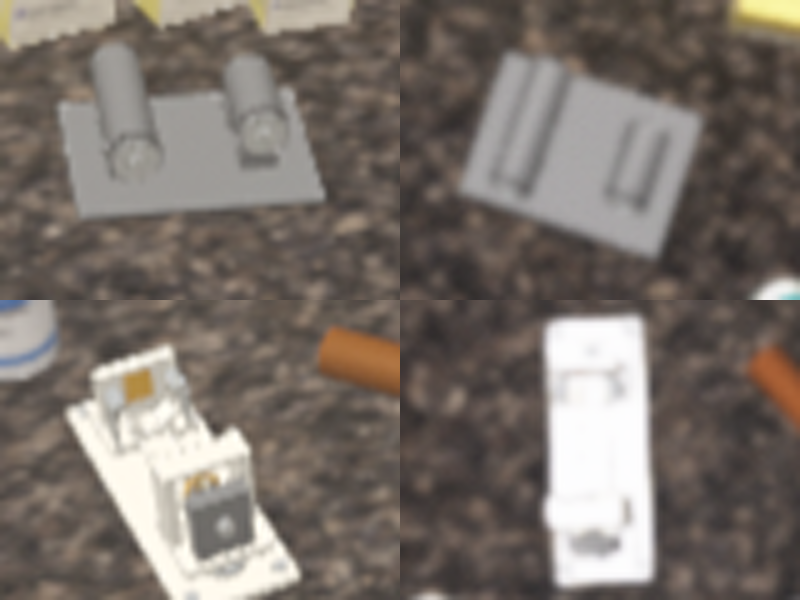

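The longer grey cell is the left one on the stand: scene crop (125,115), which is scene (270,178), and top (266,184). It is clearly longer than the right one at scene (296,175), and its nub end faces the robot. In the holder, the far block has the brass disc (spring and hood) at scene (171,197). The near block is the clip and wall at scene (187,224).

```bash
cat > fit.py <<'E'
from h import *
from scipy.optimize import minimize
ims={n:np.mean([cams.snapshot(n).astype(float) for _ in range(3)],0) for n in("scene","top")}
def cov(n,pose,L,W,H,win):
    x,y,a=pose; Rz=Ro.from_euler('z',a).as_matrix()
    P=np.array([Rz@[sx*L/2,sy*W/2,z]+[x,y,0] for sx in(-1,1) for sy in(-1,1) for z in(0,H)])
    p=np.array([proj(n,q) for q in P]); S=8
    x0,y0,w,h=win
    hull=cv2.convexHull(((p-[x0,y0]+.5)*S-.5).astype(np.float32)*16)
    m=np.zeros((h*S,w*S),np.uint8); cv2.fillConvexPoly(m,hull.astype(np.int32),255,shift=4)
    return cv2.GaussianBlur(cv2.resize(m,(w,h),interpolation=cv2.INTER_AREA)/255.,(0,0),.5)
def fit(sz,wins,fg,bg,p0,sat=None):
    def soft(n):
        x,y,w,h=wins[n]; g=ims[n][y:y+h,x:x+w].mean(2); return np.clip((g-bg)/(fg-bg),0,1)
    out=[]
    for cs in (["top"],["scene"],["top","scene"]):
        T={n:soft(n) for n in cs}
        f=lambda p:sum(np.abs(T[n]-cov(n,p,*sz,wins[n])).sum() for n in cs)
        best=min((minimize(f,p0+np.array([0,0,d]),method="Nelder-Mead",options=dict(initial_simplex=np.array([p0+np.array([0,0,d])+e for e in ([0,0,0],[.006,0,0],[0,.006,0],[0,0,.08])]),xatol=1e-5,fatol=1e-3)) for d in(-.05,0,.05)),key=lambda o:o.fun)
        out.append(best.x); print(cs,best.x[:2].round(4),np.degrees(best.x[2]).round(2),round(best.fun,1))
    return out
for nm,uv in (("stand",(276.8,191)),("holder",(183,193.2))): print(nm,at("top",*uv,.005),at("scene",*((283,184) if nm=="stand" else (183,222)),.005))
g=ims["top"].mean(2); print(g[190,278],g[200,184],np.median(g[200:225,225:250]))
g=ims["scene"].mean(2); print(g[187,282],g[228,180],np.median(g[215:230,260:300]))
ps=at("top",276.8,191,.005);ph=at("top",183,193.2,.005)
e=at("top",292,211.6,.005)-at("top",300.4,184,.005); a=np.arctan2(e[1],e[0]); print(np.degrees(a))
fit((.09,.125,.005),dict(top=(240,158,76,64),scene=(248,160,72,48)),155,70,np.array([ps[0],ps[1],a]))
e=at("top",175,219,.006)-at("top",173.5,167,.006); a=np.arctan2(e[1],e[0]); print(np.degrees(a))
fit((.156,.056,.006),dict(top=(166,158,34,68),scene=(152,185,56,62)),225,70,np.array([ph[0],ph[1],a]))
E
python3 fit.py
```

```text
stand [ 0.49350321 -0.38566774  0.005     ] [ 0.49214166 -0.38329559  0.005     ]
holder [ 0.48433689 -0.10568554  0.005     ] [ 0.46501522 -0.10878101  0.005     ]
168.11111111111111 252.0 68.66666666666667
155.55555555555554 215.0 88.22222222222221
163.15975590349507
['top'] [ 0.4961 -0.3825] 161.69 433.3Traceback (most recent call last):
  File "fit.py", line 27, in <module>
    fit((.09,.125,.005),dict(top=(240,158,76,64),scene=(248,160,72,48)),155,70,np.array([ps[0],ps[1],a]))
    ~~~^^^^^^^^^^^^^^^^^^^^^^^^^^^^^^^^^^^^^^^^^^^^^^^^^^^^^^^^^^^^^^^^^^^^^^^^^^^^^^^^^^^^^^^^^^^^^^^^^^
  File "fit.py", line 19, in fit
    best=min((minimize(f,p0+np.array([0,0,d]),method="Nelder-Mead",options=dict(initial_simplex=np.array([p0+np.array([0,0,d])+e for e in ([0,0,0],[.006,0,0],[0,.006,0],[0,0,.08])]),xatol=1e-5,fatol=1e-3)) for d in(-.05,0,.05)),key=lambda o:o.fun)
  File "fit.py", line 19, in <genexpr>
    best=min((minimize(f,p0+np.array([0,0,d]),method="Nelder-Mead",options=dict(initial_simplex=np.array([p0+np.array([0,0,d])+e for e in ([0,0,0],[.006,0,0],[0,.006,0],[0,0,.08])]),xatol
[... 388 characters left out ...]
 = func(xcc)
    fx = function(np.copy(x), *(wrapper_args + args))
  File "fit.py", line 18, in <lambda>
    f=lambda p:sum(np.abs(T[n]-cov(n,p,*sz,wins[n])).sum() for n in cs)
               ~~~^^^^^^^^^^^^^^^^^^^^^^^^^^^^^^^^^^^^^^^^^^^^^^^^^^^^^
  File "fit.py", line 18, in <genexpr>
    f=lambda p:sum(np.abs(T[n]-cov(n,p,*sz,wins[n])).sum() for n in cs)
                               ~~~^^^^^^^^^^^^^^^^^
  File "fit.py", line 7, in cov
    p=np.array([proj(n,q) for q in P]); S=8
                ~~~~^^^^^
  File "h.py", line 13, in proj
    p=cams.camera_params(name); c=np.array(p["R"])@np.array(X,float)+np.array(p["t"]); s=c[:2]/c[2]
ValueError: time passes only in moves, steps and waits
```

```bash
sed -i 's/cams.camera_params(name)/CP[name]/' h.py; sed -i '3a CP={n:cams.camera_params(n) for n in ("scene","top")}' h.py; sed -i 's/for _ in range(3)/for _ in range(2)/' fit.py; python3 fit.py
```

```text
stand [ 0.49350321 -0.38566774  0.005     ] [ 0.49214166 -0.38329559  0.005     ]
holder [ 0.48433689 -0.10568554  0.005     ] [ 0.46501522 -0.10878101  0.005     ]
168.0 252.0 68.5
155.16666666666666 214.83333333333334 88.0
163.15975590349507
['top'] [ 0.496  -0.3823] 161.52 433.5
['scene'] [ 0.4949 -0.3817] 161.34 796.8
['top', 'scene'] [ 0.4956 -0.382 ] 161.26 1236.9
-176.6000713703892
['top'] [ 0.4861 -0.1069] -176.47 179.1
['scene'] [ 0.4849 -0.1053] -176.09 710.4
['top', 'scene'] [ 0.485  -0.1054] -176.06 892.7
```

```bash
cat > ov.py <<'E'
from h import *
H=(np.array([.4853,-.1058,0]),Ro.from_euler('z',-176.2,degrees=True).as_matrix())
S=(np.array([.4956,-.382,0]),Ro.from_euler('z',161.4,degrees=True).as_matrix())
W=lambda F,p:F[0]+F[1]@(np.array(p)/1000.)
if __name__=="__main__":
    im=cv2.imread("pics/scene0.png"); tp=cv2.imread("pics/top0.png")
    def panel(n,im,x0,y0,w,h,k,segs):
        c=cv2.resize(im[y0:y0+h,x0:x0+w],None,fx=k,fy=k,interpolation=cv2.INTER_CUBIC)
        for F,a,b,col in segs:
            p,q=[tuple(int(v) for v in ((proj(n,W(F,e))-[x0,y0]+.5)*k-.5)) for e in(a,b)]; cv2.line(c,p,q,col,1)
        return c
    hs=[]
    for d,col in((-5,(255,0,0)),(0,(0,200,0)),(5,(0,0,255))):
        hs+=[(H,(-35,-15,55+d),(-35,15,55+d),col),(H,(43,-14,48.5+d),(43,14,48.5+d),col)]
    base=lambda F,l,w,z:[(F,(a*l,b*w,z),(c*l,d*w,z),(255,0,255)) for a,b,c,d in((-1,-1,1,-1),(1,-1,1,1),(1,1,-1,1),(-1,1,-1,-1))]
    ss=base(S,45,62.5,5)+[(S,(-40,-33,30),(43,-33,30),(0,0,255)),(S,(-40,-20,30),(40,-20,30),(0,255,0)),(S,(-40,-46,30),(40,-46,30),(0,255,0))]
    a=panel("scene",im,155,185,50,62,9,hs+base(H,78,28,6)); b=panel("scene",im,250,160,64,42,5,ss); c=panel("top",tp,246,164,64,50,5,ss)
    m=np.zeros((560,780,3),np.uint8); m[:558,:450]=a; m[:210,455:775]=b; m[215:465,455:775]=c
    cv2.imwrite("pics/ov.png",m)
    print(W(S,(0,-33,30)),W(H,(0,0,36)))
E
python3 ov.py
```

```text
[ 0.50612566 -0.35072364  0.03      ] [ 0.4853 -0.1058  0.036 ]
```

View pics/ov.png

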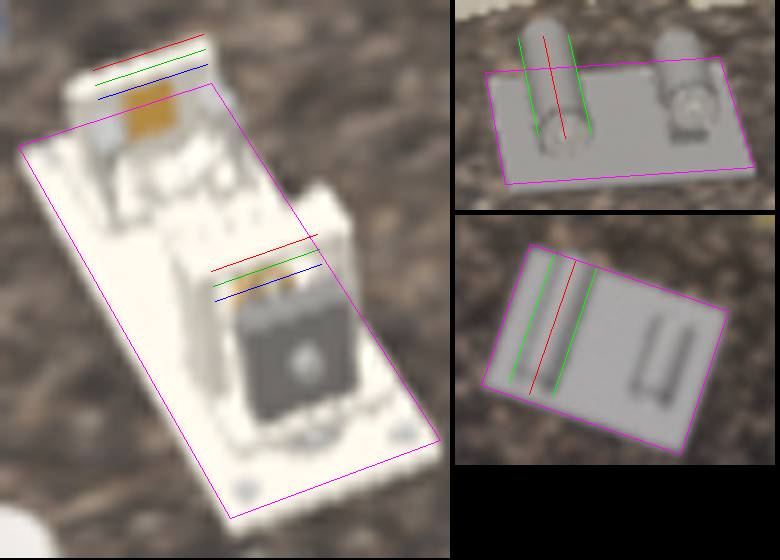

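The stand and cell overlays match the pictures. The red axis line ends on the nub circle at (565,137), and the holder base outline fits too. The bay looks low, since the wall's top edge sits below the blue −5 line. I'll feel for the true height on the spine with shut fingers.

```bash
cat > mv.py <<'E'
from h import *
# go(pos, R-euler xyz deg) -> row numbers from the current measured (or given) pose
def rel(p0,R0,p1,R1):
    d=R0.inv().apply(np.array(p1)-p0)/.5; w=(R0.inv()*R1).as_rotvec()/1.5
    return np.r_[d,w].round(4)
def cur():
    s=r.get_state(); return s["position"],Ro.from_euler('xyz',s["tcp_rot"],degrees=True)
def E(a,tilt=0): # tool x along heading a(deg), pointing down, nub-side raised by tilt rad
    c,s=np.cos(np.radians(a)),np.sin(np.radians(a)); X=np.array([c,s,0]);Z=np.array([0,0,-1.])
    x=X*np.cos(tilt)-Z*np.sin(tilt); z=Z*np.cos(tilt)+X*np.sin(tilt)
    return Ro.from_matrix(np.c_[x,np.cross(z,x),z])
E
python3 - <<'E'
from mv import *
p,R=cur(); print(R.as_matrix().round(3))
a=[.33,.2,.31]; Ra=E(172)
print(rel(p,R,[.22,.43,.30],R)); print(rel(p,R,a,Ra)); print(rel(np.array(a),Ra,[.4855,-.1061,.10],E(-176.3)))
E
```

```text
[[-0.931  0.366 -0.   ]
 [ 0.366  0.931 -0.   ]
 [-0.    -0.    -1.   ]]
[-0.0946 -0.0887 -0.1374  0.      0.      0.    ]
[-0.4677 -0.4362 -0.1574 -0.      0.     -0.1567]
[-0.3932 -0.563   0.42    0.      0.     -0.1361]
```

Call:
arm_command(
  series="0 -0.095 -0.089 -0.137 0 0 0; 0 -0.095 -0.089 -0.137 0 0 0; 0 -0.468 -0.436 -0.157 0 0 -0.157; 0 -0.468 -0.436 -0.157 0 0 -0.157; 0 -0.468 -0.436 -0.157 0 0 -0.157; 0 -0.468 -0.436 -0.157 0 0 -0.157; 0 -0.468 -0.436 -0.157 0 0 -0.157; 0 -0.468 -0.436 -0.157 0 0 -0.157",
)

```text
clock: 1.4
position: [0.3316, 0.1967, 0.3101]
tcp_rot: [-180.0, 0.1, 171.7]
force: [-0.1, 1.8, 0.5]
finger_gap: 0.0001
grasp_force: 0.0
```

Call:
arm_command(
  series="0 -0.393 -0.563 0.3 0 0 -0.136; 0 -0.393 -0.563 0.3 0 0 -0.136; 0 -0.393 -0.563 0.3 0 0 -0.136; 0 -0.393 -0.563 0.3 0 0 -0.136; 0 -0.393 -0.563 0.3 0 0 -0.136; 0 -0.393 -0.563 0.3 0 0 -0.136; 0 -0.393 -0.563 0.3 0 0 -0.136; 0 -0.393 -0.563 0.3 0 0 -0.136",
)

```text
clock: 2.2
position: [0.4861, -0.1086, 0.1584]
tcp_rot: [180.0, -0.0, -176.4]
force: [-0.2, -0.2, 0.4]
finger_gap: -0.0001
grasp_force: 0.0
```

```bash
python3 - <<'E'
from mv import *
p,R=cur(); print(r.get_state()); print(rel(p,R,[.4855,-.1061,.026],E(-176.3)))
E
```

```text
{'clock': 2.2, 'qpos': array([-2.60858540e+01,  1.87111824e+01,  9.62887647e+01, -1.01627873e-02,
        6.50499923e+01, -1.19693584e+02]), 'dq': array([-21.62468954,  30.49371429, -21.09478446,   0.37150932,
        -9.68744738, -21.80422679]), 'effort': array([  0.64284034, -41.91945791, -22.15925217,  -0.12717204,
         0.05343271,   0.29287674]), 'position': array([ 0.4861343 , -0.10856125,  0.15836677]), 'tcp_rot': array([ 1.79983263e+02, -4.79445782e-02, -1.76387972e+02]), 'force': array([-0.17538908, -0.20452297,  0.37353438]), 'wrist_torque': array([ 0.01194888,  0.00562295, -0.01565641]), 'grasp_force': 0.0, 'finger_gap': -0.00010921130602511421}
[ 7.000e-04  4.900e-03  2.647e-01  2.000e-04 -6.000e-04 -1.000e-03]
```

Call:
arm_command(
  series="0 0.001 0.0 0.1 0 0 0; 0 0.001 0.0 0.2 0 0 0; 0 0.001 0.0 0.24 0 0 0; 0 0.001 0.0 0.264 0 0 0; 0 0.001 0.0 0.264 0 0 0; 0 0.001 0 0.268 0 0 0; 0 0.001 0 0.268 0 0 0; 0 0.001 0 0.268 0 0 0",
)

```text
clock: 3.0
position: [0.4857, -0.1062, 0.0268]
tcp_rot: [-179.9, 0.1, -176.3]
force: [0.0, -0.2, 1.2]
finger_gap: 0.0
grasp_force: 0.0
```

```bash
python3 - <<'E'
from mv import *
s=r.get_state(); print(s["position"],s["tcp_rot"],s["force"])
cv2.imwrite("pics/s1.png",cams.snapshot("scene")[180:255,140:240]); cv2.imwrite("pics/t1.png",cams.snapshot("top")[155:230,135:235])
cv2.imwrite("pics/c1.png",np.hstack([cv2.resize(cv2.imread(f"pics/{k}1.png"),(400,300),interpolation=cv2.INTER_CUBIC) for k in "st"]))
E
```

```text
[ 0.48568339 -0.1062439   0.02675526] [-1.79948077e+02  9.06094644e-02 -1.76287625e+02] [ 0.03893105 -0.1985647   1.15396241]
```

View pics/c1.png

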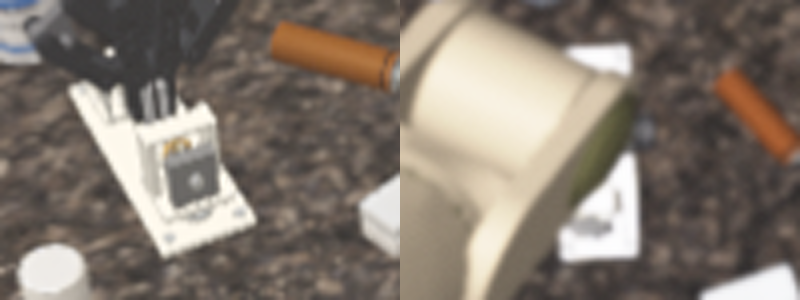

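The shut fingers are over the bay, between the hood and the clip, at crop (155,100). Now I'll step down onto the spine.

Call:
arm_command(
  series="0 0 0 0.001 0 0 0; 0 0 0 0.002 0 0 0; 0 0 0 0.003 0 0 0; 0 0 0 0.004 0 0 0; 0 0 0 0.005 0 0 0; 0 0 0 0.006 0 0 0; 0 0 0 0.007 0 0 0; 0 0 0 0.008 0 0 0",
)

```text
clock: 3.9
position: [0.4852, -0.1061, 0.0218]
tcp_rot: [180.0, 0.0, -176.3]
force: [0.1, 0.3, 0.8]
finger_gap: -0.0002
grasp_force: 0.0
```

Call:
arm_command(
  series="0 0 0 0.001 0 0 0; 0 0 0 0.002 0 0 0; 0 0 0 0.003 0 0 0; 0 0 0 0.004 0 0 0; 0 0 0 0.005 0 0 0; 0 0 0 0.005 0 0 0; 0 0 0 0.005 0 0 0; 0 0 0 0.005 0 0 0",
)

```text
clock: 4.7
position: [0.4852, -0.1061, 0.0193]
tcp_rot: [-180.0, 0.0, -176.3]
force: [0.4, -0.4, 1.2]
finger_gap: 0.0002
grasp_force: 0.0
```

Call:
arm_command(
  series="0 0 0 0.001 0 0 0; 0 0 0 0.002 0 0 0; 0 0 0 0.003 0 0 0; 0 0 0 0.004 0 0 0; 0 0 0 0.004 0 0 0; 0 0 0 0.004 0 0 0; 0 0 0 0.004 0 0 0; 0 0 0 0.004 0 0 0",
)

```text
clock: 5.5
position: [0.4852, -0.1061, 0.0174]
tcp_rot: [-180.0, -0.0, -176.3]
force: [-1.5, -0.0, 4.4]
finger_gap: 0.0001
grasp_force: 2.1
```

Call:
arm_command(
  series="0 0 0 0.001 0 0 0; 0 0 0 0.002 0 0 0; 0 0 0 0.003 0 0 0; 0 0 0 0.003 0 0 0; 0 0 0 0.003 0 0 0; 0 0 0 0.003 0 0 0; 0 0 0 0.003 0 0 0; 0 0 0 0.003 0 0 0",
)

```text
clock: 6.3
position: [0.4852, -0.1061, 0.0173]
tcp_rot: [-180.0, 0.0, -176.3]
force: [-8.6, 2.4, 23.8]
finger_gap: -0.0002
grasp_force: 11.7
```

```bash
python3 - <<'E'
from mv import *
p=np.array([.4852,-.1061,.0158]);R=E(-176.3)
print(rel(p,R,[.5061,-.3507,.13],E(161.4)))
print(rel(np.array([.5061,-.3507,.13]),E(161.4),[.5061,-.3507,.06],E(161.4)))
E
```

```text
[-0.0101 -0.4909 -0.2284  0.      0.      0.2595]
[0.   0.   0.14 0.   0.   0.  ]
```

Call:
arm_command(
  series="0 0 0 -0.1 0 0 0; 0 0 0 -0.2 0 0 0; 0 -0.01 0.49 -0.228 0 0 0.26; 0.55 -0.01 0.49 -0.228 0 0 0.26; 0.55 -0.01 0.49 -0.228 0 0 0.26; 0.55 -0.01 0.49 -0.228 0 0 0.26; 0.55 -0.01 0.49 -0.228 0 0 0.26; 0.55 -0.01 0.49 -0.228 0 0 0.26",
)

```text
clock: 7.1
position: [0.4736, 0.1429, 0.1299]
tcp_rot: [179.9, 0.0, 161.6]
force: [0.3, -0.8, 0.2]
finger_gap: 0.0467
grasp_force: 0.0
```

```bash
python3 - <<'E'
from mv import *
print(r.get_state()["finger_gap"],r.get_state()["dq"].round(1))
p,R=cur(); print(p,rel(p,R,[.5061,-.3507,.06],E(161.4)))
E
```

```text
0.04671460677894714 [ 3.9  1.8 -2.2 -1.4  0.8  4.4]
[0.47356921 0.14288978 0.1299486 ] [-3.727e-01 -9.166e-01  1.391e-01  7.000e-04  1.000e-04  2.800e-03]
```

I sent that move in parallel with a guessed sideways sign, and it was wrong. The tool went to y = +0.14 instead of towards the stand. I'll check that nothing was touched before going on.

```bash
python3 - <<'E'
from mv import *
a=cams.snapshot("scene");b=cv2.imread("pics/scene0.png")
cv2.imwrite("pics/chk.png",np.hstack([a[100:340,0:340],b[100:340,0:340]]))
print(r.get_state()["force"],r.get_state()["effort"].round(1))
E
```

```text
[ 0.78358322 -0.00973218  0.23633508] [ -0.1 -39.5 -22.9  -0.1   0.    0.2]
```

View pics/chk.png

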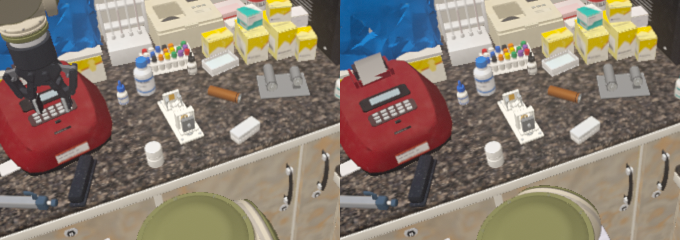

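The gripper hangs above the front of the red machine at (40,85). The bottles, pot, holder and stand look the same as before and the force is near zero, so nothing was disturbed. I'll lift first, then go across to the stand.

Call:
arm_command(
  series="0.55 0 0 -0.1 0 0 0; 0.55 0 0 -0.2 0 0 0; 0.55 0 0 -0.2 0 0 0; 0.55 -0.373 -0.917 -0.1 0 0 0; 0.55 -0.373 -0.917 -0.1 0 0 0; 0.55 -0.373 -0.917 -0.1 0 0 0; 0.55 -0.373 -0.917 -0.1 0 0 0; 0.55 -0.373 -0.917 -0.1 0 0 0",
)

```text
clock: 7.95
position: [0.4888, -0.1128, 0.2041]
tcp_rot: [-180.0, -0.0, 161.3]
force: [-0.1, 0.3, 0.7]
finger_gap: 0.0469
grasp_force: 0.0
```

```bash
python3 - <<'E'
from mv import *
p,R=cur(); print(p,rel(p,R,[.5061,-.3507,.09],E(161.4)))
E
```

```text
[ 0.48876304 -0.11283718  0.20407975] [-1.856e-01 -4.394e-01  2.282e-01 -1.000e-04 -1.000e-04 -1.500e-03]
```

Call:
arm_command(
  series="0.55 -0.186 -0.44 0.16 0 0 0; 0.55 -0.186 -0.44 0.16 0 0 0; 0.55 -0.186 -0.44 0.16 0 0 0; 0.55 -0.186 -0.44 0.16 0 0 0; 0.55 -0.186 -0.44 0.16 0 0 0; 0.55 -0.186 -0.44 0.228 0 0 0; 0.55 -0.186 -0.44 0.228 0 0 0; 0.55 -0.186 -0.44 0.228 0 0 0",
)

```text
clock: 8.75
position: [0.5066, -0.3479, 0.0907]
tcp_rot: [180.0, -0.1, 161.3]
force: [-0.2, -0.2, 0.3]
finger_gap: 0.0471
grasp_force: 0.0
```

```bash
python3 - <<'E'
from mv import *
p,R=cur(); print(p,rel(p,R,[.5061,-.3507,.010],E(161.4)))
cv2.imwrite("pics/t2.png",cams.snapshot("top")[150:225,220:320]);cv2.imwrite("pics/s2.png",cams.snapshot("scene")[135:210,230:330])
cv2.imwrite("pics/c2.png",np.hstack([cv2.resize(cv2.imread(f"pics/{k}2.png"),(400,300),interpolation=cv2.INTER_CUBIC) for k in "st"]))
E
```

```text
[ 0.50663732 -0.34786979  0.09073995] [-0.001  -0.0058  0.1615  0.0004 -0.0008 -0.0009]
```

View pics/c2.png

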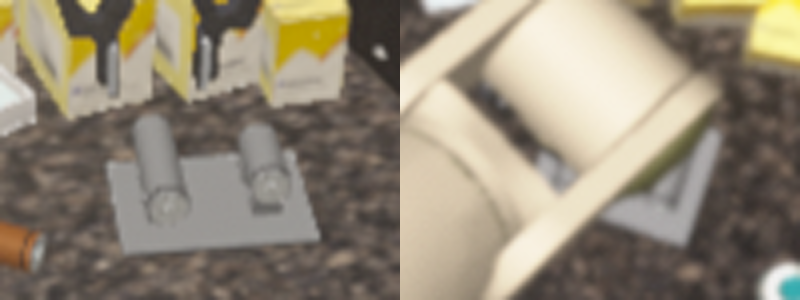

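The open fingers, at crop (110,65) and (205,60), hang in front of the boxes behind the long cell, and the path down is clear.

Call:
arm_command(
  series="0.55 0 -0.002 0.04 0 0 0; 0.55 0 -0.002 0.08 0 0 0; 0.55 0 -0.002 0.1 0 0 0; 0.55 0 -0.002 0.12 0 0 0; 0.55 0 -0.002 0.135 0 0 0; 0.55 0 -0.002 0.15 0 0 0; 0.55 0 -0.002 0.16 0 0 0; 0.55 0 -0.002 0.16 0 0 0",
)

```text
clock: 9.65
position: [0.5068, -0.3485, 0.0101]
tcp_rot: [180.0, -0.0, 161.4]
force: [0.2, -0.2, 0.6]
finger_gap: 0.0471
grasp_force: 0.0
```

Call:
arm_command(
  series="0.1 0 0 0 0 0 0; 0.1 0 0 0 0 0 0; 0.1 0 0 0 0 0 0; 0.1 0 0 0 0 0 0; 0.1 0 0 0 0 0 0; 0.1 0 0 0 0 0 0; 0.1 0 0 0 0 0 0; 0.1 0 0 0 0 0 0",
  grip_force=60,
)

```text
clock: 10.45
position: [0.5068, -0.3513, 0.0123]
tcp_rot: [-179.8, 0.1, 161.3]
force: [-6.2, -8.4, 4.7]
finger_gap: 0.0244
grasp_force: 59.4
```

Call:
arm_command(
  series="0.1 0 0.005 -0.01 0 0 0; 0.1 0 0.005 -0.04 0 0 0; 0.1 0 0.005 -0.1 0 0 0; 0.1 0 0.005 -0.18 0 0 0; 0.1 0 0.005 -0.24 0 0 0; 0.1 0 0.005 -0.24 0 0 0; 0.1 0 0.005 -0.24 0 0 0; 0.1 0 0.005 -0.24 0 0 0",
)

```text
clock: 11.25
position: [0.5074, -0.3457, 0.1298]
tcp_rot: [179.9, -0.1, 161.4]
force: [0.5, 0.4, -1.5]
finger_gap: 0.0239
grasp_force: 58.8
```

```bash
cat >> mv.py <<'E'
HC=np.array([.4855,-.1061,0]);HA=-176.3;AX=.0363
OFF=np.array([.0009,0,-.0177]) # cell mid in tool frame
def tgt(ex,ez,th,dy=0): # flat-end centre in holder x, world z (mm); tilt rad -> TCP pose
    R=E(HA,th); Hx=Ro.from_euler('z',HA,degrees=True)
    Ep=HC+Hx.apply([ex/1e3,dy/1e3,0])+[0,0,ez/1e3]
    return Ep+R.apply([.040,0,0])-R.apply(OFF),R
def where(): # inverse: E in holder mm, tilt
    p,R=cur(); e=p+R.apply(OFF)-R.apply([.04,0,0]); Hx=Ro.from_euler('z',HA,degrees=True)
    x=Hx.inv().apply(R.apply([1,0,0])); s=r.get_state()
    return (Hx.inv().apply(e-HC)*1e3).round(2),np.arctan2(x[2],x[0]).round(3),np.degrees(np.arctan2(x[1],x[0])).round(2),"F_holder",Hx.inv().apply(s["force"]).round(1),"T",Hx.inv().apply(s["wrist_torque"]).round(2),"gap",round(s["finger_gap"],4),"t",s["clock"]
E
python3 - <<'E'
from mv import *
p,R=cur(); s=r.get_state(); print(p,s["force"],s["finger_gap"])
q,Q=tgt(-10,90,.35); print(q,Q.as_euler('xyz',degrees=True),rel(p,R,q,Q))
E
```

```text
[ 0.50740421 -0.34572518  0.12976965] [ 0.46598662  0.3647044  -1.4826783 ] 0.023927762100750843
[ 0.4527696  -0.10821658  0.08678041] [-180.          -20.05352283 -176.3       ] [ 0.2551  0.4151  0.0868  0.0463  0.2293 -0.257 ]
```

Call:
arm_command(
  series="0.1 0.255 0.415 0.03 0.046 0.229 -0.257; 0.1 0.255 0.415 0.03 0.046 0.229 -0.257; 0.1 0.255 0.415 0.03 0.046 0.229 -0.257; 0.1 0.255 0.415 0.03 0.046 0.229 -0.257; 0.1 0.255 0.415 0.03 0.046 0.229 -0.257; 0.1 0.255 0.415 0.087 0.046 0.229 -0.257; 0.1 0.255 0.415 0.087 0.046 0.229 -0.257; 0.1 0.255 0.415 0.087 0.046 0.229 -0.257",
)

```text
clock: 12.05
position: [0.4531, -0.1093, 0.087]
tcp_rot: [-180.0, -20.0, -176.3]
force: [0.2, -0.7, -1.1]
finger_gap: 0.0243
grasp_force: 59.0
```

```bash
python3 - <<'E'
from mv import *
print(where()); p,R=cur()
im=cams.snapshot("scene"); tp=cams.snapshot("top"); cv2.imwrite("pics/scene3.png",im); cv2.imwrite("pics/top3.png",tp)
M=p+R.apply(OFF); f=lambda n,o,im,k,x0,y0:None
x0,y0,k=140,150,8
c=cv2.resize(im[y0:y0+72,x0:x0+90],None,fx=k,fy=k,interpolation=cv2.INTER_CUBIC)
P=lambda a:tuple(int(v) for v in ((proj("scene",M+R.apply(np.array(a)/1e3))-[x0,y0]+.5)*k-.5))
cv2.line(c,P((-40,0,0)),P((43,0,0)),(0,0,255),1)
for y,z in((13,0),(-13,0),(0,-13),(0,13)): cv2.line(c,P((-40,y,z)),P((40,y,z)),(0,255,0),1)
cv2.imwrite("pics/c3.png",c)
q,Q=tgt(-24,37.5,.35); print(rel(p,R,q,Q)); q2,_=tgt(-24,45,.35); print(rel(p,R,q2,Q))
E
```

```text
(array([-10.3 ,   1.08,  90.27]), np.float64(0.35), np.float64(-0.05), 'F_holder', array([-0.1,  0.7, -1.1]), 'T', array([ 0.  ,  0.2 , -0.04]), 'gap', 0.0243, 't', 12.05)
[-0.0619  0.0022  0.0897 -0.0002  0.0003 -0.0005]
[-0.0567  0.0022  0.0756 -0.0002  0.0003 -0.0005]
```

View pics/c3.png

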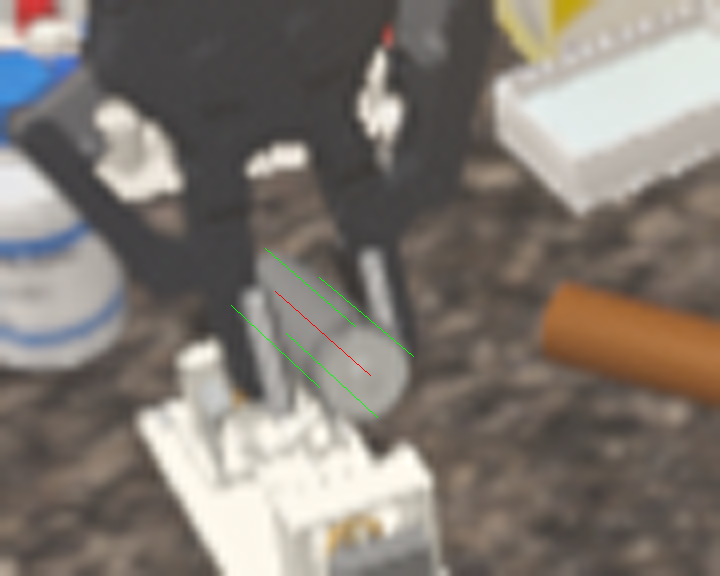

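The held cell matches its computed pose: the end circle is at (367,370) against the drawn (371,376), about 1 mm off. At the entry the tilted cell has to clear the wall, so I'll go in diagonally.

```bash
python3 - <<'E'
from mv import *
q0,Q=tgt(-10,90,.35); p,R=cur(); print(where())
for e in((-23,47),(-30,41),(-32.,38)): print(e,rel(p,R,tgt(*e,.35)[0],Q))
E
```

```text
(array([-10.81,   1.69,  91.16]), np.float64(0.347), np.float64(-0.11), 'F_holder', array([-0. ,  0.9, -0.2]), 'T', array([0.03, 0.19, 0.03]), 'gap', 0.0243, 't', 12.15)
(-23, 47) [-0.0529  0.0034  0.0745 -0.0007  0.0017 -0.0012]
(-30, 41) [-0.0701  0.0035  0.081  -0.0007  0.0017 -0.0012]
(-32.0, 38) [-0.0759  0.0035  0.0853 -0.0007  0.0017 -0.0012]
```

Call:
arm_command(
  series="0.1 -0.02 0.003 0.03 0 0 0; 0.1 -0.04 0.003 0.05 0 0 0; 0.1 -0.052 0.003 0.065 0 0 0; 0.1 -0.052 0.003 0.073 0 0 0; 0.1 -0.052 0.003 0.073 0 0 0; 0.1 -0.052 0.003 0.073 0 0 0; 0.1 -0.052 0.003 0.073 0 0 0; 0.1 -0.052 0.003 0.073 0 0 0",
)

```text
clock: 12.95
position: [0.4673, -0.1074, 0.0456]
tcp_rot: [-179.8, -19.7, -176.4]
force: [6.7, 0.7, 12.1]
finger_gap: 0.0241
grasp_force: 61.1
```

```bash
python3 - <<'E'
from mv import *
q0,Q=tgt(-10,90,.35)
w=[where() for _ in range(3)]
print(*w,sep="\n"); p,R=cur()
for e in((-30,41),(-32.,38),(-33,37.5)): print(e,rel(p,R,tgt(*e,.35)[0],Q))
E
```

```text
(array([-24.51,   0.1 ,  49.11]), np.float64(0.343), np.float64(-0.09), 'F_holder', array([-6.7, -0.2, 12.1]), 'T', array([-0.27,  0.16, -0.09]), 'gap', 0.0241, 't', 12.95)
(array([-24.51,   0.1 ,  49.11]), np.float64(0.343), np.float64(-0.09), 'F_holder', array([-6.7, -0.2, 12.1]), 'T', array([-0.27,  0.16, -0.09]), 'gap', 0.0241, 't', 12.95)
(array([-24.51,   0.1 ,  49.11]), np.float64(0.343), np.float64(-0.09), 'F_holder', array([-6.7, -0.2, 12.1]), 'T', array([-0.27,  0.16, -0.09]), 'gap', 0.0241, 't', 12.95)
(-30, 41) [-0.0156  0.0002  0.0111 -0.0019  0.0045 -0.001 ]
(-32.0, 38) [-0.0213  0.0003  0.0154 -0.0019  0.0045 -0.001 ]
(-33, 37.5) [-0.0236  0.0003  0.0156 -0.0019  0.0045 -0.001 ]
```

The open side of the fingers probably touched the clip housing: 12 N up, with the finger corner at x ≈ 28. I'll lift, move 6 mm further towards the spring, then come down at x = −30.

```bash
python3 - <<'E'
from mv import *
p,R=cur()
for e in((-24.5,55,.33),(-30.2,53,.33)): print(e,rel(p,R,*tgt(*e)))
E
```

```text
(-24.5, 55, 0.33) [ 0.0035  0.0002 -0.01   -0.0019 -0.0088 -0.001 ]
(-30.2, 53, 0.33) [-0.0086  0.0002 -0.0101 -0.0019 -0.0088 -0.001 ]
```

Call:
arm_command(
  series="0.1 0.003 0 -0.014 0 -0.009 0; 0.1 0.003 0 -0.014 0 -0.009 0; 0.1 -0.003 0 -0.014 0 -0.009 0; 0.1 -0.009 0 -0.014 0 -0.009 0; 0.1 -0.009 0 -0.014 0 -0.009 0; 0.1 -0.009 0 -0.014 0 -0.009 0; 0.1 -0.009 0 -0.014 0 -0.009 0; 0.1 -0.009 0 -0.014 0 -0.009 0",
)

```text
clock: 13.75
position: [0.4717, -0.1062, 0.049]
tcp_rot: [-179.9, -19.2, -176.3]
force: [0.2, -0.6, -0.3]
finger_gap: 0.0244
grasp_force: 59.7
```

```bash
python3 - <<'E'
from mv import *
print(where()); p,R=cur()
for e in((-30,47,.33),(-30,42,.33)): print(e,rel(p,R,*tgt(*e)))
im=cams.snapshot("scene"); M=p+R.apply(OFF)
x0,y0,k=140,165,8
c=cv2.resize(im[y0:y0+72,x0:x0+90],None,fx=k,fy=k,interpolation=cv2.INTER_CUBIC)
P=lambda a:tuple(int(v) for v in ((proj("scene",M+R.apply(np.array(a)/1e3))-[x0,y0]+.5)*k-.5))
for y,z in((0,0),(13,0),(-13,0)): cv2.line(c,P((-40,y,z)),P((43,y,z)),(0,255,0),1)
cv2.imwrite("pics/c4.png",c)
E
```

```text
(array([-28.92,  -0.75,  52.84]), np.float64(0.335), np.float64(-0.04), 'F_holder', array([-0.1,  0.7, -0.3]), 'T', array([-0.01,  0.22,  0.03]), 'gap', 0.0244, 't', 13.75)
(-30, 47, 0.33) [-0.006  -0.0015  0.0107 -0.0006 -0.0033 -0.0004]
(-30, 42, 0.33) [-0.0093 -0.0015  0.0201 -0.0006 -0.0033 -0.0004]
```

View pics/c4.png

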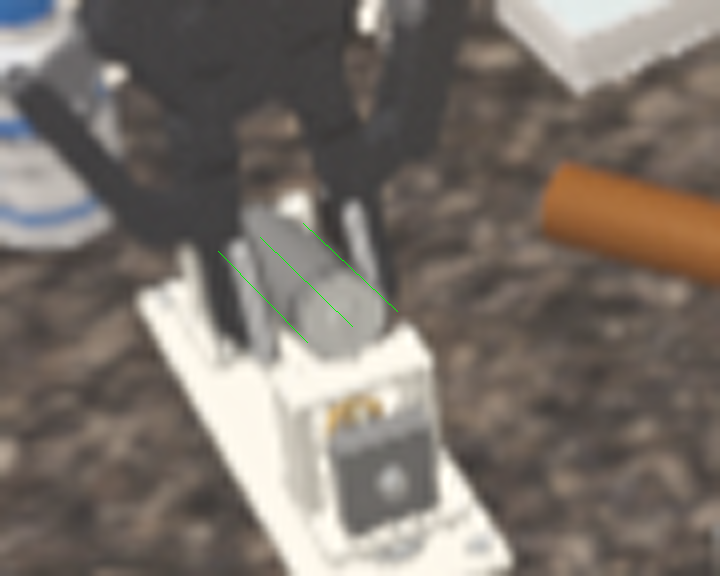

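The cell is now above the bay between the clip uprights, with its end circle at (342,315) and the uprights at (285,370) and (420,345). I'll come down at x = −30.

Call:
arm_command(
  series="0.1 -0.006 -0.0015 0.004 0 -0.003 0; 0.1 -0.006 -0.0015 0.008 0 -0.003 0; 0.1 -0.006 -0.0015 0.0107 0 -0.003 0; 0.1 -0.007 -0.0015 0.013 0 -0.003 0; 0.1 -0.008 -0.0015 0.016 0 -0.003 0; 0.1 -0.009 -0.0015 0.018 0 -0.003 0; 0.1 -0.0093 -0.0015 0.02 0 -0.003 0; 0.1 -0.0093 -0.0015 0.02 0 -0.003 0",
)

```text
clock: 14.6
position: [0.4743, -0.1074, 0.0408]
tcp_rot: [-179.8, -18.7, -176.4]
force: [1.6, 1.8, 23.8]
finger_gap: 0.0239
grasp_force: 62.8
```

```bash
python3 - <<'E'
from mv import *
print(where()); p,R=cur()
for e in((-32,40.5,.34),(-34,39,.35),(-36,38,.35)): print(e,rel(p,R,*tgt(*e)))
E
```

```text
(array([-31.49,   0.61,  45.01]), np.float64(0.327), np.float64(-0.08), 'F_holder', array([-1.7, -1.7, 23.8]), 'T', array([-0.32, -1.37, -0.14]), 'gap', 0.0239, 't', 14.6)
(-32, 40.5, 0.34) [-0.0034  0.0012  0.0072 -0.002   0.0087 -0.0009]
(-34, 39, 0.35) [-0.0078  0.0013  0.0079 -0.002   0.0154 -0.0009]
(-36, 38, 0.35) [-0.0122  0.0013  0.0086 -0.002   0.0154 -0.0009]
```

```bash
python3 - <<'E'
from mv import *
Hx=Ro.from_euler('z',HA,degrees=True)
for nm,uv in dict(upR=(192,207),upRback=(188.5,205.5),upL=(175.5,211.5),wallTopL=(181,220.5),wallTopR=(194,216.5),lipR=(178,188.5),brassTop=(184,214.5)).items():
    print(nm,[(z,*(Hx.inv().apply(at("scene",*uv,z/1e3)-HC)*1e3).round(0)[:2]) for z in(36,44,48,52,56,60,64)])
im=cv2.imread("pics/scene0.png")[205-15:205+33,160:224]; cv2.imwrite("pics/c5.png",cv2.resize(im,None,fx=12,fy=12,interpolation=cv2.INTER_CUBIC))
E
```

```text
upR [(36, np.float64(16.0), np.float64(29.0)), (44, np.float64(24.0), np.float64(26.0)), (48, np.float64(28.0), np.float64(24.0)), (52, np.float64(33.0), np.float64(23.0)), (56, np.float64(37.0), np.float64(22.0)), (60, np.float64(41.0), np.float64(20.0)), (64, np.float64(46.0), np.float64(19.0))]
upRback [(36, np.float64(7.0), np.float64(24.0)), (44, np.float64(16.0), np.float64(21.0)), (48, np.float64(20.0), np.float64(19.0)), (52, np.float64(24.0), np.float64(18.0)), (56, np.float64(29.0), np.float64(17.0)), (60, np.float64(33.0), np.float64(15.0)), (64, np.float64(37.0), np.float64(14.0))]
upL [(36, np.float64(12.0), np.float64(-10.0)), (44, np.float64(21.0), np.float64(-13.0)), (48, np.float64(25.0), np.float64(-14.0)), (52, np.float64(29.0), np.float64(-15.0)), (56, np.float64(33.0), np.float64(-16.0)), (60, np.float64(38.0), np.float64(-17.0)), (64, np.float64(42.0), np.float64(-18.0))]
wallTopL [(36, np.float64(45.0), np.float64(-10.0)), (44, np.float64(54.0), np.float64(-12.0)), (48, np.float64(58.0), np.float64(-14.0)), (52, np.float64(62.0), np.float64(-15.0)), (56, np.flo
[... 330 characters left out ...]
14.0)), (60, np.float64(72.0), np.float64(12.0)), (64, np.float64(76.0), np.float64(11.0))]
lipR [(36, np.float64(-62.0), np.float64(24.0)), (44, np.float64(-52.0), np.float64(22.0)), (48, np.float64(-48.0), np.float64(20.0)), (52, np.float64(-43.0), np.float64(19.0)), (56, np.float64(-38.0), np.float64(18.0)), (60, np.float64(-34.0), np.float64(16.0)), (64, np.float64(-29.0), np.float64(15.0))]
brassTop [(36, np.float64(30.0), np.float64(3.0)), (44, np.float64(39.0), np.float64(1.0)), (48, np.float64(43.0), np.float64(-1.0)), (52, np.float64(47.0), np.float64(-2.0)), (56, np.float64(51.0), np.float64(-3.0)), (60, np.float64(56.0), np.float64(-4.0)), (64, np.float64(60.0), np.float64(-6.0))]
```

View pics/c5.png

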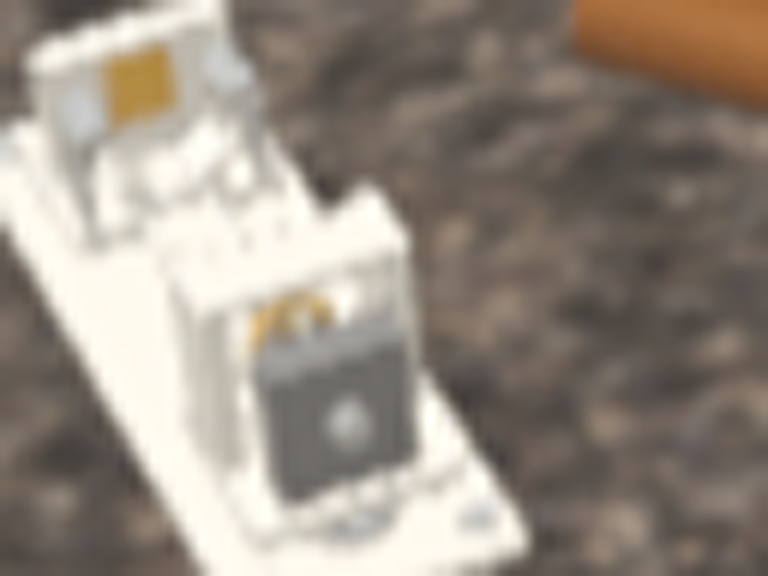

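The enlarged near block looks like a continuous white slab on posts (300–310 front edge), with brass under it and a backing plate. The far block has a brass patch at (140,85) between two steel pieces at (80,110) and (230,75). That would put the hood near the robot, the opposite of what I assumed. I've used all ten views, so I'll check numerically which end is tall, and which end of the cell has the nub.

```bash
python3 - <<'E'
from mv import *
Hx=Ro.from_euler('z',HA,degrees=True)
top=cv2.imread("pics/top0.png"); sc=cv2.imread("pics/scene0.png")
h=lambda n,u,v,z:(Hx.inv().apply(at(n,u,v,z/1e3)-HC)*1e3).round(0)[:2]
print("top protrusion rows @z60/48:",[h("top",174,v,z) for v in(202,208) for z in(60,48)])
print("top gray patch cols170-196 rows164-222"); g=top.mean(2).astype(int)
for v in range(164,224,2): print(v,*g[v,168:200])
for nm,uv in dict(hoodFrontR=(194,210.8),hoodFrontL=(176.7,215.8),hoodBackR=(190.5,205.8)).items(): print(nm,[(z,*h("scene",*uv,z)) for z in(48,54,60,66)])
s3=cv2.imread("pics/scene3.png")
p=np.array([.4531,-.1093,.087]); R=E(HA,.35); M=p+R.apply(OFF)
for x in(-40,40,43): print(x,proj("scene",M+R.apply([x/1e3,0,0])))
u,v=proj("scene",M+R.apply([.04,0,0])).astype(int)
print(s3[v-9:v+9,u-9:u+9].mean(2).astype(int))
E
```

```text
top protrusion rows @z60/48: [array([ 31., -18.]), array([ 30., -20.]), array([ 48., -18.]), array([ 47., -20.])]
top gray patch cols170-196 rows164-222
164 84 76 66 60 57 57 60 69 72 78 83 85 83 76 76 76 80 81 82 81 81 83 82 76 69 68 76 92 101 95 90 88
166 74 71 70 72 75 87 105 125 139 147 153 156 153 155 157 161 160 164 171 173 175 183 183 166 120 87 83 89 98 99 91 82
168 84 89 94 100 117 172 221 234 243 248 250 250 250 250 250 251 251 251 251 249 244 239 238 230 179 121 101 91 89 83 73 61
170 102 105 100 99 127 201 240 245 247 251 252 252 252 251 251 251 251 252 252 252 251 247 244 235 190 124 94 86 76 67 59 59
172 108 101 93 91 129 211 247 252 253 253 253 252 249 242 238 243 249 251 252 252 252 251 249 243 205 131 96 85 74 64 63 67
174 77 73 70 71 114 197 244 251 252 253 253 252 250 246 244 246 249 251 249 246 248 249 248 244 213 141 103 93 84 76 75 73
176 69 72 74 78 109 179 231 242 242 241 241 240 239 239 240 241 240 237 231 218 221 236 244 245 226 150 91 79 76 77 79 84
178 66 66 67 70 103 168 218 225 216 220 232 236 237 239 241 241 233 216 204 212 231 240 243 246 231 155 87 75
[... 3952 characters left out ...]
165 165 148  85  80  80]
 [112 119 111 133 155 164 164 166 177 168 163 163 166 165 153  91  75  76]
 [119 125 103 126 154 165 163 161 166 163 159 160 166 166 145  87  77  86]
 [123 156 120 116 148 165 164 161 164 161 156 160 167 164 121  83  91 109]
 [125 194 162 126 133 163 165 164 164 163 160 164 165 149 101  92 103 121]
 [133 211 201 188 133 150 161 164 166 166 165 164 151 117  97  99 107 116]
 [164 214 231 219 155 134 158 154 157 156 156 143 119  98  99 103 108 108]
 [221 232 232 216 189 151 176 155 130 120 123 105  94  98 103 104 100  97]
 [245 232 211 229 227 173 193 199 138  88  96  98  93  95 100 100  91  93]
 [234 203 200 241 243 188 188 213 205 111  85  85  88  97 104  98  95 103]]
```

The top view is decisive. The near block is a continuous slab about 42 mm wide at rows 202–208, which is the hood. The far one is an open pair of grey jaws at rows 176–182. So the hood and spring end is nearer the robot, and the holder's x axis points away from it, the reverse of the text. The contacts I felt were the cell's underside on top of the hood. The face patch shows the nub on the near end of the cell, so the cell must be turned half round. I'll lift clear with a firmer grip and check whether the cell slipped.

Call:
arm_command(
  series="0.1 0.02 0 -0.04 0 0 0; 0.1 0.03 0 -0.08 0 0 0; 0.1 0.05 0 -0.14 0 0 0; 0.1 0.05 0 -0.2 0 0 0; 0.1 0.05 0 -0.2 0 0 0; 0.1 0.05 0 -0.2 0 0 0; 0.1 0.05 0 -0.2 0 0 0; 0.1 0.05 0 -0.2 0 0 0",
  grip_force=100,
)

```text
clock: 15.4
position: [0.481, -0.1061, 0.1397]
tcp_rot: [-180.0, -19.0, -176.3]
force: [-0.0, -0.0, -0.7]
finger_gap: 0.0236
grasp_force: 98.0
```

```bash
python3 - <<'E'
from mv import *
print(where()); p,R=cur(); im=cams.snapshot("scene"); cv2.imwrite("pics/scene4.png",im)
s3=cv2.imread("pics/scene3.png"); p3=np.array([.4531,-.1093,.087]); R3=E(HA,.35)
def cent(img,p,R):
    u,v=proj("scene",p+R.apply(OFF)+R.apply([.04,0,0]))
    g=img.astype(float).mean(2); S=6; x0,y0=int(u)-12,int(v)-12
    c=cv2.resize(img[y0:y0+24,x0:x0+24],None,fx=S,fy=S,interpolation=cv2.INTER_CUBIC)
    a=cv2.matchTemplate
    return (u,v),g,(x0,y0)
(u3,v3),g3,_=cent(s3,p3,R3); (u,v),g,_=cent(im,p,R)
t=cv2.getRectSubPix(g3.astype(np.float32),(15,15),(u3-.5,v3-.7)); t=cv2.resize(t,None,fx=4,fy=4,interpolation=cv2.INTER_CUBIC)
w=cv2.getRectSubPix(g.astype(np.float32),(29,29),(float(u),float(v))); w=cv2.resize(w,None,fx=4,fy=4,interpolation=cv2.INTER_CUBIC)
m=cv2.matchTemplate(w,t,cv2.TM_CCOEFF_NORMED); _,mx,_,l=cv2.minMaxLoc(m); print("offset px vs predicted",(np.array(l)-28)/4,mx)
# px per mm
P=p+R.apply(OFF)
for d in np.eye(3)*1e-3: print((proj("scene",P+R.apply([.04,0,0])+R.apply(d))-proj("scene",P+R.apply([.04,0,0]))).round(3))
E
```

```text
(array([-38.29,  -0.28, 143.65]), np.float64(0.332), np.float64(-0.02), 'F_holder', array([ 0. ,  0. , -0.7]), 'T', array([-0.01,  0.25,  0.06]), 'gap', 0.0236, 't', 15.4)
offset px vs predicted [-1.25 -2.25] 0.5479466915130615
[0.15 0.12]
[-0.459  0.141]
[0.106 0.453]
```

```bash
python3 - <<'E'
from mv import *
def go(f,p,R):
    img=cv2.imread(f).astype(float); u,v=proj("scene",p+R.apply(OFF)+R.apply([.04,0,0])); g=img.mean(2)
    x0,y0=int(u)-11,int(v)-11; print(f,(u-x0,v-y0)); print(g[y0:y0+22,x0:x0+22].astype(int))
    m=((g>152)&(g<186)&(np.ptp(img,axis=2)<25)).astype(np.uint8)[y0:y0+22,x0:x0+22]
    n,l,s,c=cv2.connectedComponentsWithStats(m,connectivity=4); i=1+np.argmax(s[1:,4]); print(s[i],c[i])
go("pics/scene3.png",np.array([.4531,-.1093,.087]),E(HA,.35))
go("pics/scene4.png",np.array([.481,-.1061,.1397]),E(HA,.332))
E
```

```text
pics/scene3.png (np.float64(11.461025687396756), np.float64(11.063476464227506))
[[147 147 145 141 137 128 116 105  87  62  59  97 170 170 104  66  72 102
  101  93  85  82]
 [144 148 146 145 142 137 130 118 106  70  57  80 161 171 124  71  70  98
  103 107  95  78]
 [139 147 147 147 145 142 138 132 127  97  67  72 140 169 135  77  69  87
  109 120 108  82]
 [128 145 147 148 146 145 142 138 134 121  96  76 124 169 156  85  67  80
  102 106  99  85]
 [112 140 148 147 147 148 146 143 136 121 113  88 115 160 167  95  69  72
   90  90  90  97]
 [111 137 145 147 147 148 146 137 127 119 126 112 115 132 151 109  75  71
   92  93  99 113]
 [111 132 142 145 147 146 139 133 128 139 155 149 145 132 128 116  73  67
   86  95 105 109]
 [120 125 137 142 145 138 135 144 148 156 167 164 164 158 147 128  84  67
   82  89  93  93]
 [138 112 131 138 140 128 142 150 157 165 166 165 164 166 164 153 109  71
   78  84  90  95]
 [156 109 124 133 130 130 146 156 162 165 171 171 166 165 165 164 132  78
   79  85  90  91]
 [168 111 118 125 118 135 150 162 163 166 180 177 168 165 165 165 148  85
   80  80  81  
[... 2541 characters left out ...]
  92]
 [163 168 122  85  89 100 105 122 142 157 161 159 154 135 108  96  98  92
   84  80  87  94]
 [164 164 127  88  92 102 102  90  91 114 119 116 106 101  98  99 101  98
   91  87  96  96]
 [158 144 111  91 100  98  88  76  75  86  94  99  98 100  99  97  93  91
   89  89  91  91]
 [128 107  94 100 108 107  98  85  82  90  96  99  98  95  90  87  88  86
   88  88  87  89]
 [ 93  87  89 102 112 115 106 100  98  96  93  93  96 103 104 105 107 105
  103 101  95  92]
 [ 99  91  88  99 106 107 100 100 101  91  94 106 118 119 117 118 118 116
  118 110  96  88]
 [ 84  83  86  91  91  94  93  93  92  95 109 120 121 112 107 106 102 104
  111 102  91  86]]
[ 6  5 10 11 94] [10.41489362  9.81914894]
```

Segmenting the face shows the contact turned the cell about 0.1 rad nub-up in the grip, and I'll allow for that. Both contacts agree on the hood top at 56.5 mm in cell coordinates, so the bay axis is at about 32.5. Now the half turn, in three parts.

```bash
cat >> mv.py <<'E'
HA=3.7; AX=32.5; REL=.1   # holder flipped; cell pitch relative to tool
HX=Ro.from_euler('z',HA,degrees=True)
def tgt(ex,ez,th,dy=0,ha=None):
    R=E(HA,th-REL); C=E(HA,th)
    return HC+HX.apply([ex/1e3,dy/1e3,0])+[0,0,ez/1e3]+C.apply([.040,0,0])-R.apply(OFF),R
def where():
    p,R=cur(); x=HX.inv().apply(R.apply([1,0,0])); th=np.arctan2(x[2],np.hypot(*x[:2]))+REL; a=np.degrees(np.arctan2(x[1],x[0]))
    c=p+R.apply(OFF); e=c-E(HA+a,th).apply([.04,0,0]); s=r.get_state()
    return "E",(HX.inv().apply(e-HC)*1e3).round(2),"th",th.round(3),"yaw",a.round(2),"F",HX.inv().apply(s["force"]).round(1),"T",HX.inv().apply(s["wrist_torque"]).round(2),"gap",round(s["finger_gap"],4),"t",round(s["clock"],2)
E
python3 - <<'E'
from mv import *
p,R=cur(); a=np.array([.481,-.106,.16])
print(rel(p,R,a,E(-239)));print(rel(a,E(-239),a,E(-304)));q,Q=tgt(-20,75,.36);print(q,rel(a,E(-304),q,Q))
E
```

```text
[ 1.340e-02  3.000e-04 -3.800e-02 -1.212e-01 -1.985e-01  7.224e-01]
[0.     0.     0.     0.     0.     0.7563]
[ 0.50657243 -0.10473731  0.07175449] [ 0.0307  0.041   0.1765 -0.0791  0.1611  0.605 ]
```

Call:
arm_command(
  series="0.1 0.013 0 -0.038 -0.121 -0.199 0.722; 0.1 0.013 0 -0.038 -0.121 -0.199 0.722; 0.1 0.013 0 -0.038 -0.121 -0.199 0.722; 0.1 0.013 0 -0.038 -0.121 -0.199 0.722; 0.1 0.013 0 -0.038 -0.121 -0.199 0.722; 0.1 0.013 0 -0.038 -0.121 -0.199 0.722; 0.1 0.013 0 -0.038 -0.121 -0.199 0.722; 0.1 0.013 0 -0.038 -0.121 -0.199 0.722",
)

```text
clock: 16.25
position: [0.4811, -0.1061, 0.1604]
tcp_rot: [179.9, 0.1, 120.7]
force: [-0.0, 0.1, -2.0]
finger_gap: 0.0238
grasp_force: 98.4
```

Call:
arm_command(
  series="0.1 0 0 0 0 0 0.756; 0.1 0 0 0 0 0 0.756; 0.1 0 0 0 0 0 0.756; 0.1 0 0 0 0 0 0.756; 0.1 0 0 0 0 0 0.756; 0.1 0 0 0 0 0 0.756; 0.1 0 0 0 0 0 0.756; 0.1 0 0 0 0 0 0.756",
)

```text
clock: 17.05
position: [0.4813, -0.1062, 0.1603]
tcp_rot: [179.9, -0.0, 55.8]
force: [1.0, 0.0, -0.8]
finger_gap: 0.0239
grasp_force: 98.4
```

```bash
python3 - <<'E'
from mv import *
s=r.get_state();print(s["qpos"].round(0),where()); p,R=cur(); q,Q=tgt(-20,75,.36);print(rel(p,R,q,Q))
E
```

```text
[-26.  18.  97.  -0.  65.   8.] ('E', array([-28.09, -30.45, 174.03]), 'th', np.float64(0.1), 'yaw', np.float64(52.06), 'F', array([ 1. , -0. , -0.8]), 'T', array([-0.  , -0.  ,  0.02]), 'gap', 0.0239, 't', 17.05)
[ 0.0307  0.0399  0.1772 -0.0779  0.1608  0.6023]
```

Call:
arm_command(
  series="0.1 0.031 0.04 0 -0.078 0.161 0.602; 0.1 0.031 0.04 0.05 -0.078 0.161 0.602; 0.1 0.031 0.04 0.1 -0.078 0.161 0.602; 0.1 0.031 0.04 0.15 -0.078 0.161 0.602; 0.1 0.031 0.04 0.177 -0.078 0.161 0.602; 0.1 0.031 0.04 0.177 -0.078 0.161 0.602; 0.1 0.031 0.04 0.177 -0.078 0.161 0.602; 0.1 0.031 0.04 0.177 -0.078 0.161 0.602",
)

```text
clock: 17.85
position: [0.5065, -0.1045, 0.0719]
tcp_rot: [-180.0, -14.9, 4.0]
force: [0.7, 0.1, -0.5]
finger_gap: 0.0236
grasp_force: 98.3
```

```bash
python3 - <<'E'
from mv import *
print(where()); p,R=cur(); im=cams.snapshot("scene"); tp=cams.snapshot("top"); cv2.imwrite("pics/scene5.png",im); cv2.imwrite("pics/top5.png",tp)
for e in((-24,50,.36),(-28,44,.36),(-31,38,.36),(-33,35,.36)): print(e,rel(p,R,*tgt(*e)))
# flat end face position in picture
u,v=proj("scene",p+R.apply(OFF)-E(HA,.36).apply([.04,0,0])); g=im.mean(2); x0,y0=int(u)-10,int(v)-10; print(u-x0,v-y0); print(g[y0:y0+20,x0:x0+20].astype(int))
E
```

```text
('E', array([-2.005e+01,  5.000e-02,  7.510e+01]), 'th', np.float64(0.36), 'yaw', np.float64(0.31), 'F', array([ 0.7,  0. , -0.5]), 'T', array([-0.05,  0.16,  0.02]), 'gap', 0.0236, 't', 17.85)
(-24, 50, 0.36) [-0.0206  0.0005  0.0465 -0.001  -0.0001  0.0035]
(-28, 44, 0.36) [-0.0314  0.0005  0.056  -0.001  -0.0001  0.0035]
(-31, 38, 0.36) [-0.0403  0.0004  0.0661 -0.001  -0.0001  0.0035]
(-33, 35, 0.36) [-0.0457  0.0004  0.0709 -0.001  -0.0001  0.0035]
10.106487903863496 10.18330877552998
[[111 147 162 167 164 162 158 152 147 134 120 114 124 114 118 122 129 132
  127 113]
 [117 143 158 166 166 164 159 154 149 141 126 112 113 107 107 112 114 111
  102  99]
 [119 138 153 162 167 164 160 157 152 145 133 119 111  98  95  99 105 110
  108 108]
 [114 134 148 159 166 165 163 159 153 149 140 125 110  99 104 105 109 110
  106 101]
 [101 124 142 154 164 166 163 161 156 151 145 132 119 106 111 117 110 103
   97  90]
 [104 119 136 148 161 166 164 162 158 153 147 138 125 110 108 118 110 101
   89  78]
 [121 121 131 144 155 165 165 163 160 156 150 143 129 116 103 105 105  91
   74  67]
 [133 126 
[... 395 characters left out ...]
 115 102
   94  96]
 [163 176 181 181 171 132 131 126 124 124 129 129 136 167 124 120 109  99
   94  91]
 [192 187 192 203 216 174 136 131 129 133 169 160 153 193 154 109  91  92
   97  94]
 [213 200 206 229 244 225 194 185 172 178 223 218 172 195 201 139  87  94
  101  94]
 [230 214 210 234 247 246 234 218 196 201 244 244 188 188 215 206 112  85
   85  88]
 [236 209 199 220 243 235 223 208 202 195 224 224 194 193 204 240 154  74
   71  87]
 [236 206 190 196 221 217 202 205 226 200 199 195 219 228 226 246 218 121
   82 121]
 [245 226 207 200 208 230 231 233 242 226 213 221 243 245 244 247 246 184
  159 207]
 [237 220 206 228 234 244 245 245 246 245 233 241 246 245 233 245 247 228
  222 245]]
```

The shaded face at (11,10) is uniform, so the flat end now faces the robot and the hood, and the pose agrees. I'll go in diagonally under the lip.

```bash
python3 - <<'E'
from mv import *
p,R=cur()
for e in((-23,50,.36),(-28.5,43,.36),(-29.5,40,.36),(-30,38,.36)): print(e,rel(p,R,*tgt(*e)))
E
```

```text
(-23, 50, 0.36) [-0.0199 -0.      0.0475 -0.0008 -0.0006  0.0047]
(-28.5, 43, 0.36) [-0.0341 -0.0001  0.0582 -0.0008 -0.0006  0.0047]
(-29.5, 40, 0.36) [-0.0376 -0.0001  0.0635 -0.0008 -0.0006  0.0047]
(-30, 38, 0.36) [-0.0396 -0.0001  0.0671 -0.0008 -0.0006  0.0047]
```

Call:
arm_command(
  series="0.1 -0.01 0 0.02 0 0 0.004; 0.1 -0.02 0 0.04 0 0 0.004; 0.1 -0.02 0 0.0475 0 0 0.004; 0.1 -0.027 0 0.052 0 0 0.004; 0.1 -0.034 0 0.058 0 0 0.004; 0.1 -0.034 0 0.058 0 0 0.004; 0.1 -0.034 0 0.058 0 0 0.004; 0.1 -0.034 0 0.058 0 0 0.004",
)

```text
clock: 18.75
position: [0.4984, -0.1054, 0.0403]
tcp_rot: [-180.0, -15.0, 3.7]
force: [0.1, 0.3, -0.2]
finger_gap: 0.0235
grasp_force: 98.3
```

```bash
python3 - <<'E'
from mv import *
print(where()); p,R=cur()
for e in((-29.7,39.5,.36),(-30,38,.36),(-31,36.5,.36)): print(e,rel(p,R,*tgt(*e)))
E
```

```text
('E', array([-28.23,  -0.15,  43.43]), 'th', np.float64(0.362), 'yaw', np.float64(-0.01), 'F', array([ 0.1,  0.3, -0.2]), 'T', array([-0.02,  0.11,  0.02]), 'gap', 0.0235, 't', 18.75)
(-29.7, 39.5, 0.36) [-0.0049 -0.0003  0.007  -0.0004 -0.0012 -0.0001]
(-30, 38, 0.36) [-0.0063 -0.0003  0.0097 -0.0004 -0.0012 -0.0001]
(-31, 36.5, 0.36) [-0.009  -0.0003  0.0121 -0.0004 -0.0012 -0.0001]
```

No contact so far. Going on to (−30, 38).

Call:
arm_command(
  series="0.1 -0.002 0 0.002 0 0 0; 0.1 -0.004 0 0.005 0 0 0; 0.1 -0.005 0 0.007 0 0 0; 0.1 -0.006 0 0.0085 0 0 0; 0.1 -0.0063 0 0.0097 0 0 0; 0.1 -0.0063 0 0.0097 0 0 0; 0.1 -0.0063 0 0.0097 0 0 0; 0.1 -0.0063 0 0.0097 0 0 0",
)

```text
clock: 19.55
position: [0.4965, -0.1055, 0.0345]
tcp_rot: [-179.9, -15.0, 3.7]
force: [0.3, 0.7, -1.4]
finger_gap: 0.0233
grasp_force: 98.3
```

```bash
python3 - <<'E'
from mv import *
print(where()); p,R=cur()
for e in((-30.5,36.5,.36),(-32,36,.36),(-34,35,.36),(-36,34,.36)): print(e,rel(p,R,*tgt(*e)))
E
```

```text
('E', array([-30.13,  -0.07,  37.72]), 'th', np.float64(0.362), 'yaw', np.float64(-0.01), 'F', array([ 0.4,  0.7, -1.4]), 'T', array([-0.05,  0.18,  0.02]), 'gap', 0.0233, 't', 19.55)
(-30.5, 36.5, 0.36) [-0.0014 -0.0001  0.0023 -0.0006 -0.001  -0.0001]
(-32, 36, 0.36) [-0.0045 -0.0001  0.0025 -0.0006 -0.001  -0.0001]
(-34, 35, 0.36) [-0.0089 -0.0001  0.0034 -0.0006 -0.001  -0.0001]
(-36, 34, 0.36) [-0.0133 -0.0001  0.0043 -0.0006 -0.001  -0.0001]
```

Call:
arm_command(
  series="0.1 -0.0014 0 0.0023 0 0 0; 0.1 -0.003 0 0.0025 0 0 0; 0.1 -0.0045 0 0.0025 0 0 0; 0.1 -0.006 0 0.0027 0 0 0; 0.1 -0.0075 0 0.003 0 0 0; 0.1 -0.0089 0 0.0032 0 0 0; 0.1 -0.0089 0 0.0032 0 0 0; 0.1 -0.0089 0 0.0032 0 0 0",
)

```text
clock: 20.35
position: [0.4929, -0.1058, 0.0321]
tcp_rot: [-180.0, -15.0, 3.7]
force: [4.6, 1.5, 2.7]
finger_gap: 0.0236
grasp_force: 98.3
```

```bash
python3 - <<'E'
from mv import *
print(where()); p,R=cur()
for e in((-34,33,.36),(-34,31,.36),(-36,34,.36),(-38,33,.36)): print(e,rel(p,R,*tgt(*e)))
E
```

```text
('E', array([-33.72,  -0.19,  35.26]), 'th', np.float64(0.362), 'yaw', np.float64(-0.02), 'F', array([4.7, 1.2, 2.7]), 'T', array([ 0.23, -0.57,  0.01]), 'gap', 0.0236, 't', 20.35)
(-34, 33, 0.36) [-0.0018 -0.0004  0.0044 -0.0003 -0.0015 -0.0002]
(-34, 31, 0.36) [-0.0028 -0.0004  0.0083 -0.0003 -0.0015 -0.0002]
(-36, 34, 0.36) [-0.0051 -0.0004  0.0014 -0.0003 -0.0015 -0.0002]
(-38, 33, 0.36) [-0.0095 -0.0004  0.0023 -0.0003 -0.0015 -0.0002]
```

Call:
arm_command(
  series="0.1 -0.002 0 -0.0007 0 0 0; 0.1 -0.004 0 -0.0015 0 0 0; 0.1 -0.005 0 -0.0018 0 0 0; 0.1 -0.006 0 -0.0021 0 0 0; 0.1 -0.007 0 -0.0025 0 0 0; 0.1 -0.0075 0 -0.0027 0 0 0; 0.1 -0.0075 0 -0.0027 0 0 0; 0.1 -0.0075 0 -0.0027 0 0 0",
)

```text
clock: 21.15
position: [0.4893, -0.1061, 0.0325]
tcp_rot: [-180.0, -15.1, 3.7]
force: [8.1, 3.1, 0.7]
finger_gap: 0.0236
grasp_force: 98.3
```

```bash
python3 - <<'E'
from mv import *
print(where()); p,R=cur()
for e in((-40,35,.36),(-41,34,.30)): print(e,rel(p,R,*tgt(*e)))
E
```

```text
('E', array([-37.33,  -0.25,  35.63]), 'th', np.float64(0.363), 'yaw', np.float64(-0.03), 'F', array([8.2, 2.6, 0.7]), 'T', array([ 0.39, -1.11, -0.  ]), 'gap', 0.0236, 't', 21.15)
(-40, 35, 0.36) [-0.0056 -0.0005  0.0001 -0.0001 -0.0021 -0.0003]
(-41, 34, 0.3) [-0.0098 -0.0005  0.0061 -0.0001 -0.0421 -0.0003]
```

The spring is felt: 8.2 N at Ex = −37.3, which is about 1 N per mm from first contact at −32.1. That confirms the orientation and x. I'll go further in, shift 0.7 mm in y because of the side force, and feel downwards for the saddle.

Call:
arm_command(
  series="0.1 -0.002 -0.0014 0 0 0 0; 0.1 -0.004 -0.0014 0 0 0 0; 0.1 -0.0056 -0.0014 0.0005 0 0 0; 0.1 -0.006 -0.0014 0.001 0 0 0; 0.1 -0.0062 -0.0014 0.002 0 0 0; 0.1 -0.0063 -0.0014 0.003 0 0 0; 0.1 -0.0063 -0.0014 0.003 0 0 0; 0.1 -0.0063 -0.0014 0.003 0 0 0",
)

```text
clock: 21.95
position: [0.4878, -0.1062, 0.0313]
tcp_rot: [179.9, -15.2, 3.7]
force: [9.2, 2.9, 7.4]
finger_gap: 0.0236
grasp_force: 98.6
```

```bash
python3 - <<'E'
from mv import *
print(where()); p,R=cur()
for e in((-41.5,34,.36),(-41.5,33,.36)): print(e,rel(p,R,*tgt(*e)))
E
```

```text
('E', array([-38.89,  -0.25,  34.3 ]), 'th', np.float64(0.366), 'yaw', np.float64(-0.01), 'F', array([9.4, 2.3, 7.4]), 'T', array([ 0.37, -1.37, -0.04]), 'gap', 0.0236, 't', 21.95)
(-41.5, 34, 0.36) [-0.0054 -0.0006 -0.0003  0.0012 -0.004  -0.0002]
(-41.5, 33, 0.36) [-0.0059 -0.0006  0.0016  0.0012 -0.004  -0.0002]
```

The saddle is felt at Ez ≈ 35, so the bay axis is at about 35.5–36, near the value from the spine. Next I push in to about 10 mm of spring travel.

Call:
arm_command(
  series="0.1 -0.001 0 -0.001 0 0 0; 0.1 -0.002 0 -0.002 0 0 0; 0.1 -0.003 0 -0.003 0 0 0; 0.1 -0.004 0 -0.0035 0 0 0; 0.1 -0.005 0 -0.0035 0 0 0; 0.1 -0.0055 0 -0.0035 0 0 0; 0.1 -0.0055 0 -0.0035 0 0 0; 0.1 -0.0055 0 -0.0035 0 0 0",
)

```text
clock: 22.75
position: [0.4848, -0.1065, 0.0321]
tcp_rot: [179.9, -15.3, 3.7]
force: [12.6, 3.2, 4.2]
finger_gap: 0.0233
grasp_force: 98.6
```

```bash
sed -i 's/AX=32.5/AX=35.7/' mv.py; python3 - <<'E'
from mv import *
print(where()); p,R=cur()
for e in((-42,35,.36),(-42.5,35.3,.28),(-43,35.5,.2)): print(e,rel(p,R,*tgt(*e)))
E
```

```text
('E', array([-41.86,  -0.27,  35.14]), 'th', np.float64(0.366), 'yaw', np.float64(-0.03), 'F', array([12.8,  2.4,  4.2]), 'T', array([ 0.37, -1.79,  0.09]), 'gap', 0.0233, 't', 22.75)
(-42, 35, 0.36) [-0.0005 -0.0007  0.0007  0.0013 -0.0041 -0.0003]
(-42.5, 35.3, 0.28) [-0.0038 -0.0007  0.0059  0.0012 -0.0575 -0.0004]
(-43, 35.5, 0.2) [-0.0076 -0.0007  0.0112  0.0012 -0.1108 -0.0004]
```

Spring force 12.8 N at about 9.7 mm of travel, as wanted. Swinging the nub end down to just above the jaws.

Call:
arm_command(
  series="0.1 -0.0012 0 0.002 0 -0.019 0; 0.1 -0.0025 0 0.004 0 -0.038 0; 0.1 -0.0038 0 0.0059 0 -0.0575 0; 0.1 -0.005 0 0.0075 0 -0.074 0; 0.1 -0.0063 0 0.0093 0 -0.092 0; 0.1 -0.0076 0 0.0112 0 -0.111 0; 0.1 -0.0076 0 0.0112 0 -0.111 0; 0.1 -0.0076 0 0.0112 0 -0.111 0",
)

```text
clock: 23.55
position: [0.483, -0.1067, 0.0254]
tcp_rot: [179.9, -5.8, 3.7]
force: [13.4, -0.1, 0.4]
finger_gap: 0.0233
grasp_force: 98.4
```

```bash
python3 - <<'E'
from mv import *
print(where()); p,R=cur()
for e in((-43,35.6,.15),(-43,35.7,.1),(-43,35.7,.05)): print(e,rel(p,R,*tgt(*e)))
E
```

```text
('E', array([-42.66,  -0.32,  35.12]), 'th', np.float64(0.201), 'yaw', np.float64(-0.05), 'F', array([13.4, -0.9,  0.4]), 'T', array([ 0.01, -1.99, -0.18]), 'gap', 0.0233, 't', 23.55)
(-43, 35.6, 0.15) [-0.0021 -0.0008  0.0029  0.0012 -0.0338 -0.0006]
(-43, 35.7, 0.1) [-0.0037 -0.0008  0.0065  0.0012 -0.0671 -0.0006]
(-43, 35.7, 0.05) [-0.0056 -0.0008  0.0102  0.0012 -0.1005 -0.0007]
```

Call:
arm_command(
  series="0.1 -0.0005 0 0.0008 0 -0.009 0; 0.1 -0.001 0 0.0016 0 -0.018 0; 0.1 -0.0015 0 0.0024 0 -0.026 0; 0.1 -0.002 0 0.0031 0 -0.034 0; 0.1 -0.0023 0 0.004 0 -0.042 0; 0.1 -0.0025 0 0.0045 0 -0.048 0; 0.1 -0.0025 0 0.0045 0 -0.048 0; 0.1 -0.0025 0 0.0045 0 -0.048 0",
)

```text
clock: 24.35
position: [0.4822, -0.1067, 0.0234]
tcp_rot: [179.9, -1.7, 3.7]
force: [11.3, 1.8, 4.2]
finger_gap: 0.0236
grasp_force: 99.2
```

```bash
python3 - <<'E'
from mv import *
print(where()); p,R=cur()
for e in((-42.5,35.6,.08),(-42.5,35.7,.04),(-42,35.7,0)): print(e,rel(p,R,*tgt(*e)))
E
```

```text
('E', array([-42.58,  -0.28,  35.94]), 'th', np.float64(0.13), 'yaw', np.float64(-0.05), 'F', array([11.4,  1.1,  4.2]), 'T', array([ 0.26, -2.09, -0.11]), 'gap', 0.0236, 't', 24.35)
(-42.5, 35.6, 0.08) [-0.0013 -0.0007  0.0045  0.0013 -0.0333 -0.0006]
(-42.5, 35.7, 0.04) [-0.0026 -0.0007  0.0074  0.0013 -0.06   -0.0006]
(-42, 35.7, 0) [-0.0031 -0.0007  0.0104  0.0013 -0.0866 -0.0007]
```

Call:
arm_command(
  series="0.1 -0.0003 0 0.001 0 -0.008 0; 0.1 -0.0006 0 0.002 0 -0.016 0; 0.1 -0.001 0 0.003 0 -0.024 0; 0.1 -0.0013 0 0.004 0 -0.032 0; 0.1 -0.0016 0 0.005 0 -0.039 0; 0.1 -0.002 0 0.006 0 -0.046 0; 0.1 -0.002 0 0.006 0 -0.046 0; 0.1 -0.002 0 0.006 0 -0.046 0",
)

```text
clock: 25.15
position: [0.4811, -0.1067, 0.02]
tcp_rot: [179.9, 2.3, 3.7]
force: [12.8, 0.9, 1.1]
finger_gap: 0.0231
grasp_force: 98.9
```

```bash
python3 - <<'E'
from mv import *
print(where()); p,R=cur()
for e in((-42.5,35.7,.04),(-42,35.7,0)): print(e,rel(p,R,*tgt(*e)))
E
```

```text
('E', array([-42.7 ,  -0.22,  35.19]), 'th', np.float64(0.06), 'yaw', np.float64(-0.03), 'F', array([12.8,  0.1,  1.1]), 'T', array([ 0.06, -2.06, -0.13]), 'gap', 0.0231, 't', 25.15)
(-42.5, 35.7, 0.04) [-0.0002 -0.0005  0.0005  0.0011 -0.0136 -0.0004]
(-42, 35.7, 0) [-0.0004 -0.0005  0.0036  0.0011 -0.0403 -0.0004]
```

Call:
arm_command(
  series="0.1 0 0 0.0006 0 -0.007 0; 0.1 -0.0001 0 0.0012 0 -0.014 0; 0.1 -0.0002 0 0.0018 0 -0.02 0; 0.1 -0.0003 0 0.0024 0 -0.027 0; 0.1 -0.0004 0 0.003 0 -0.034 0; 0.1 -0.0004 0 0.0034 0 -0.038 0; 0.1 -0.0004 0 0.0034 0 -0.038 0; 0.1 -0.0004 0 0.0034 0 -0.038 0",
)

```text
clock: 25.95
position: [0.4804, -0.1066, 0.0181]
tcp_rot: [179.9, 5.6, 3.7]
force: [10.8, -0.0, 2.6]
finger_gap: 0.0233
grasp_force: 99.0
```

```bash
python3 - <<'E'
from mv import *
print(where()); p,R=cur()
im=cams.snapshot("scene"); tp=cams.snapshot("top"); cv2.imwrite("pics/scene6.png",im); cv2.imwrite("pics/top6.png",tp)
for n in("scene","top"):
  for x in (-40,0,40,43): print(n,x,proj(n,p+R.apply(OFF)+E(HA,0).apply([x/1e3,0,0])).round(1), "home",proj(n,HC+HX.apply([x/1e3,0,0])+[0,0,.0357]).round(1))
E
```

```text
('E', array([-42.46,  -0.17,  35.58]), 'th', np.float64(0.002), 'yaw', np.float64(-0.03), 'F', array([10.7, -0.7,  2.6]), 'T', array([ 0.02, -1.75, -0.08]), 'gap', 0.0233, 't', 25.95)
scene -40 [184.8 218.3] home [184.3 217.6]
scene 0 [178.3 207.6] home [177.8 207. ]
scene 40 [172.1 197.6] home [171.6 197. ]
scene 43 [171.6 196.8] home [171.2 196.2]
top -40 [181.9 206.3] home [181.8 205.4]
top 0 [181.4 192.6] home [181.3 191.8]
top 40 [180.9 179. ] home [180.8 178.2]
top 43 [180.9 178. ] home [180.8 177.2]
```

By the model the cell is level and the forces are low. As a test I'll ease 3 mm towards the wall: if the nub is behind it, the spring load drops off the arm once Ex reaches −40.

Call:
arm_command(
  series="0.1 0.001 0 0 0 0 0; 0.1 0.002 0 0 0 0 0; 0.1 0.003 0 0 0 0 0; 0.1 0.004 0 0 0 0 0; 0.1 0.005 0 0 0 0 0; 0.1 0.006 0 0 0 0 0; 0.1 0.006 0 0 0 0 0; 0.1 0.006 0 0 0 0 0",
)

```text
clock: 26.85
position: [0.4809, -0.1067, 0.0179]
tcp_rot: [180.0, 6.0, 3.7]
force: [-4.5, -3.9, 12.2]
finger_gap: 0.0232
grasp_force: 100.0
```

```bash
python3 - <<'E'
from mv import *
print(where())
E
```

```text
('E', array([-41.88,  -0.26,  35.59]), 'th', np.float64(-0.004), 'yaw', np.float64(-0.01), 'F', array([-4.7, -3.6, 12.2]), 'T', array([-0.58,  0.69, -0.2 ]), 'gap', 0.0232, 't', 26.85)
```

The arm is blocked after 0.6 mm and the load flips to −5 N, so the nub is against the wall. I'll ease that off and press down a little to see whether the cell is on its saddles.

Call:
arm_command(
  series="0.1 -0.002 0 0 0 0 0; 0.1 -0.0035 0 0 0 0 0; 0.1 -0.0035 0 0.001 0 -0.002 0; 0.1 -0.0035 0 0.0015 0 -0.004 0; 0.1 -0.0035 0 0.002 0 -0.006 0; 0.1 -0.0035 0 0.0025 0 -0.008 0; 0.1 -0.0035 0 0.003 0 -0.01 0; 0.1 -0.0035 0 0.003 0 -0.01 0",
)

```text
clock: 27.65
position: [0.4807, -0.1068, 0.0178]
tcp_rot: [179.9, 6.6, 3.7]
force: [-1.4, -0.5, 21.6]
finger_gap: 0.0233
grasp_force: 101.1
```

```bash
python3 - <<'E'
from mv import *
print(where())
E
```

```text
('E', array([-41.93,  -0.31,  35.92]), 'th', np.float64(-0.015), 'yaw', np.float64(-0.02), 'F', array([-1.5, -0.4, 21.6]), 'T', array([ 0.14,  0.12, -0.2 ]), 'gap', 0.0233, 't', 27.65)
```

The cell is blocked after 0.1 mm at 21.6 N, with the load about evenly shared: it's level and resting on both saddles. I'll relax, then open.

Call:
arm_command(
  series="0.1 0 0 -0.001 0 0.003 0; 0.1 0 0 -0.002 0 0.006 0; 0.1 0 0 -0.003 0 0.008 0; 0.1 0 0 -0.003 0 0.008 0; 0.5 0 0 -0.003 0 0.008 0; 0.5 0 0 -0.003 0 0.008 0; 0.5 0 0 -0.003 0 0.008 0; 0.5 0 0 -0.003 0 0.008 0",
  grip_force=20,
)

```text
clock: 28.45
position: [0.4792, -0.1057, 0.017]
tcp_rot: [-179.9, 6.1, 3.7]
force: [0.8, -0.1, -0.4]
finger_gap: 0.0425
grasp_force: 0.0
```

```bash
python3 - <<'E'
from mv import *
print(where()); p,R=cur()
up=p-R.apply([0,0,1])*.07
print(rel(p,R,up,R)); hi=HC+HX.apply([.027,0,0])+[0,0,.075]; print(rel(p,R,hi,E(HA,0)))
E
```

```text
('E', array([-43.46,   0.79,  34.8 ]), 'th', np.float64(-0.007), 'yaw', np.float64(0.01), 'F', array([ 0.8, -0.2, -0.4]), 'T', array([-0.01, -0.07, -0.03]), 'gap', 0.0425, 't', 28.45)
[-0.    0.   -0.14  0.    0.    0.  ]
[ 5.370e-02  1.500e-03 -1.224e-01 -9.000e-04  7.140e-02  1.000e-04]
```

Call:
arm_command(
  series="0.5 0 0 -0.05 0 0 0; 0.5 0 0 -0.1 0 0 0; 0.5 0 0 -0.16 0 0 0; 0.2 0.052 0.0015 -0.16 0 0.071 0; 0 0.052 0.0015 -0.16 0 0.071 0; 0 0.052 0.0015 -0.16 0 0.071 0; 0 0.052 0.0015 -0.16 0 0.071 0; 0 0.052 0.0015 -0.16 0 0.071 0",
)

```text
clock: 29.25
position: [0.5133, -0.1043, 0.0936]
tcp_rot: [-179.9, 0.1, 3.7]
force: [0.1, -0.5, 0.7]
finger_gap: -0.0003
grasp_force: 0.0
```

```bash
python3 - <<'E'
from mv import *
p,R=cur();print(p,HX.inv().apply(p-HC)*1e3,r.get_state()["tcp_rot"],r.get_state()["force"],r.get_state()["finger_gap"])
im=cams.snapshot("scene").mean(2).astype(int); old=cv2.imread("pics/scene0.png").mean(2).astype(int)
print("new");print(im[192:216,164:192:1]); 
t=HC+HX.apply([.026,0,0]); print(rel(p,R,[*t[:2],.056],E(HA,0)),rel(p,R,[*t[:2],.049],E(HA,0)))
E
```

```text
[ 0.51332492 -0.10429458  0.09356472] [2.78834280e+01 6.05201844e-03 9.35647223e+01] [-1.79912512e+02  1.00259533e-01  3.69778631e+00] [ 0.10400787 -0.54225738  0.65238164] -0.00028662554761469056
new
[[ 98 103 146 198 205 219 244 238 229 227 210 190 181 184 181 120  93  99
  105 105 104 108 110 106  99  90  84  85]
 [196 206 218 242 238 229 226 208 183 172 167 167 176 185 189 168 109 105
  120 122 117 109 102  96  88  79  77  82]
 [241 237 228 226 206 181 169 155 139 125 125 135 159 190 199 197 134 102
  115 122 120 110 100  89  77  68  68  73]
 [225 210 190 184 165 143 139 133 132 127 127 115 125 175 198 197 162 106
  104 103 109 105  89  72  66  65  70  76]
 [185 182 180 171 145 118 132 152 153 151 146 135 124 137 193 199 169 130
  110 104 104  99  82  66  69  76  80  80]
 [188 186 188 158 118 125 149 156 156 153 150 144 131 125 168 178 147 147
  123 110 100  89  79  69  74  84  85  80]
 [192 192 198 173 133 143 152 155 157 156 152 148 139 126 119 139 148 149
  119 102  92  86  78  73  77  84  83  82]
 [179 187 197 196 158 145 150 154 156 156 154 151 145 134 120 121 154 151
  112 
[... 1309 characters left out ...]
5 245 243 236]
 [246 244 233 221 226 241 245 245 244 212 211 222 218 215 228 245 245 245
  246 246 246 246 245 245 237 226 220 205]
 [245 246 244 244 244 245 245 245 245 231 238 245 246 245 245 245 245 246
  245 245 245 238 228 222 205 193 190 187]
 [240 246 245 245 245 245 244 245 245 239 224 242 246 246 245 246 245 245
  239 229 223 213 181 159 162 209 197 194]
 [229 245 245 244 244 244 244 245 245 243 208 228 244 246 245 240 230 223
  213 185 168 168 147 130 146 209 198 194]
 [198 240 246 245 244 244 244 244 245 244 212 208 235 230 223 216 188 163
  170 161 156 153 144 139 139 167 186 178]]
[-0.0036  0.0001  0.0751 -0.001   0.0012 -0.    ] [-0.0036  0.0001  0.0891 -0.001   0.0012 -0.    ]
```

The cell stayed in place after release. It shows as a grey stripe from (172,196) to (181,209) in the scene, in the bay right up to the wall. Now I'll press on its top near the clip with shut fingers.

Call:
arm_command(
  series="0 -0.0036 0 0.03 0 0 0; 0 -0.0036 0 0.06 0 0 0; 0 -0.0036 0 0.075 0 0 0; 0 -0.0036 0 0.081 0 0 0; 0 -0.0036 0 0.083 0 0 0; 0 -0.0036 0 0.085 0 0 0; 0 -0.0036 0 0.085 0 0 0; 0 -0.0036 0 0.085 0 0 0",
)

```text
clock: 30.1
position: [0.5123, -0.1045, 0.0519]
tcp_rot: [-180.0, -0.1, 3.7]
force: [-0.1, 0.5, 0.3]
finger_gap: -0.0001
grasp_force: 0.0
```

Call:
arm_command(
  series="0 0 0 0.001 0 0 0; 0 0 0 0.002 0 0 0; 0 0 0 0.003 0 0 0; 0 0 0 0.004 0 0 0; 0 0 0 0.004 0 0 0; 0 0 0 0.004 0 0 0; 0 0 0 0.004 0 0 0; 0 0 0 0.004 0 0 0",
)

```text
clock: 30.9
position: [0.5121, -0.1045, 0.0496]
tcp_rot: [-179.9, -0.0, 3.7]
force: [0.3, 0.3, 0.6]
finger_gap: 0.0003
grasp_force: 0.0
```

Call:
arm_command(
  series="0 0 0 0.0005 0 0 0; 0 0 0 0.001 0 0 0; 0 0 0 0.0015 0 0 0; 0 0 0 0.002 0 0 0; 0 0 0 0.0025 0 0 0; 0 0 0 0.003 0 0 0; 0 0 0 0.003 0 0 0; 0 0 0 0.003 0 0 0",
)

```text
clock: 31.7
position: [0.5123, -0.1045, 0.0491]
tcp_rot: [-180.0, -0.0, 3.7]
force: [-4.2, 0.6, 12.6]
finger_gap: -0.0
grasp_force: 6.1
```

Contact is at 49.1 mm. The home height from the spine is 36.3 + 13 = 49.3, so it already sits at home. I'll press on to about 21 N.

Call:
arm_command(
  series="0 0 0 0.0004 0 0 0; 0 0 0 0.0008 0 0 0; 0 0 0 0.0012 0 0 0; 0 0 0 0.0012 0 0 0; 0 0 0 0.0012 0 0 0; 0 0 0 0.0012 0 0 0; 0 0 0 0.0012 0 0 0; 0 0 0 0.0012 0 0 0",
)

```text
clock: 32.5
position: [0.5123, -0.1046, 0.049]
tcp_rot: [-180.0, -0.1, 3.7]
force: [-6.5, 1.3, 17.2]
finger_gap: 0.0003
grasp_force: 9.0
```

Call:
arm_command(
  series="0 0 0 0.0004 0 0 0; 0 0 0 0.0008 0 0 0; 0 0 0 0.0008 0 0 0; 0 0 0 0.0008 0 0 0; 0 0 0 0.0008 0 0 0; 0 0 0 0.0008 0 0 0; 0 0 0 0.0008 0 0 0; 0 0 0 0.0008 0 0 0",
)

```text
clock: 33.3
position: [0.5123, -0.1046, 0.049]
tcp_rot: [-180.0, -0.1, 3.7]
force: [-8.1, 2.2, 21.8]
finger_gap: -0.0002
grasp_force: 10.8
```

21.8 N with no further travel, so it's fully seated. Retreating and checking the scene.

Call:
arm_command(
  series="0 0 0 -0.01 0 0 0; 0 0 0 -0.05 0 0 0; 0 0 0 -0.12 0 0 0; 0 0 0 -0.2 0 0 0; 0 0 0 -0.28 0 0 0; 0 0 0 -0.36 0 0 0; 0 0 0 -0.36 0 0 0; 0 0 0 -0.36 0 0 0",
)

```text
clock: 34.1
position: [0.5121, -0.1047, 0.2272]
tcp_rot: [-180.0, -0.1, 3.7]
force: [0.2, -0.0, -0.1]
finger_gap: -0.0002
grasp_force: 0.0
```

```bash
python3 - <<'E'
from mv import *
s=r.get_state(); print(s["position"],s["force"],s["clock"])
a=cams.snapshot("scene").astype(int).mean(2); b=cv2.imread("pics/scene0.png").astype(int).mean(2)
d=np.abs(a-b)
for nm,(x,y,w,h) in dict(short=(287,160,20,35),brown=(205,183,38,20),slidebox=(228,215,35,30),pot=(142,238,25,32),pink=(362,160,32,30),bottles=(112,150,45,55),longspot=(258,160,20,30)).items(): print(nm,d[y:y+h,x:x+w].max().round(),d[y:y+h,x:x+w].mean().round(1))
print(a[192:214,166:186].astype(int))
E
```

```text
[ 0.51211322 -0.10468193  0.22723047] [ 0.17069673 -0.00474109 -0.09557787] 34.1
short 6.0 2.2
brown 5.0 2.5
slidebox 4.0 2.2
pot 6.0 2.3
pink 4.0 1.9
bottles 6.0 2.5
longspot 79.0 14.7
[[147 197 205 219 244 238 230 228 211 189 181 184 181 121  94 100 106 106
  106 109]
 [218 242 238 229 227 208 183 172 167 168 177 184 190 168 110 106 121 123
  119 109]
 [228 226 206 182 170 155 141 126 126 134 160 191 199 196 133 103 116 123
  120 111]
 [189 183 165 143 140 134 132 128 129 116 126 176 199 197 163 107 105 105
  109 106]
 [180 171 146 119 132 152 154 151 147 137 124 139 194 198 168 130 111 106
  107 100]
 [189 158 118 126 149 157 157 154 151 144 131 125 168 177 149 149 123 110
  102  92]
 [198 174 134 143 152 156 157 156 153 148 139 126 120 138 148 149 121 103
   94  86]
 [197 197 159 145 151 154 157 156 155 151 146 136 121 123 154 151 114  99
   98  98]
 [196 195 162 142 147 152 156 157 156 152 149 142 129 118 144 150 124 113
  118 114]
 [179 175 148 135 142 151 154 156 157 155 152 147 138 125 124 142 164 127
  121 110]
 [152 157 161 137 135 146 152 154 157 156 153 150 144 131 117 12
[... 256 characters left out ...]
 119 172
  240 154]
 [176 190 238 237 199 142 134 144 151 156 156 156 155 151 146 135 119 134
  224 215]
 [190 175 237 246 226 170 138 139 147 155 157 156 156 153 147 141 126 117
  179 243]
 [207 175 235 240 220 182 166 142 142 151 154 155 155 153 148 147 146 140
  177 244]
 [216 179 210 213 200 193 192 147 136 147 152 153 156 161 160 185 213 213
  223 246]
 [221 185 189 216 224 227 223 174 148 169 161 161 188 215 215 228 245 245
  245 246]
 [233 222 226 241 244 245 244 211 211 222 218 216 228 245 244 244 245 246
  246 245]
 [245 244 244 245 245 246 245 231 237 244 246 244 245 246 245 245 245 245
  245 238]
 [245 245 245 245 245 245 245 239 224 242 246 246 246 246 245 245 239 228
  223 212]]
```

The cell is home and hasn't moved, and everything else is unchanged. Handing in.

```bash
python3 -c "
from workcell import r
print(r.job_done())"
```

```text
the job is handed in; nothing more can be done
None
```

The longer cell is fitted in the holder: flat end under the hood against the spring, nub behind the wall, pressed home at 21.8 N. The job is handed in at about 34 s, with the robot clear and nothing else visibly moved. Along the way, one mis-signed move went over the red machine, and two contacts (12 and 24 N) on the hood top turned the cell slightly in the grip, because the holder's spring end faces the robot, not away as described.

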